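Turn the tube brush bristles up

TASK

Three tube-cleaning brushes are kept in the slanted three-socket holder on the stockroom bench, and the blue-handled one has been put away the wrong way round, bristles down. Pull it out, turn it end for end, and push it handle first all the way back down into its socket, so that its bristles stick out at the top like those of the other two. Leave the red and yellow brushes in their sockets undisturbed, and let go of the blue one.

Things in the scene. Friction and masses are not known exactly. Their poses are not given: they have to be found in the camera images.
- brush_mid (a point): Middle of the blue brush to turn: 240 mm long, about 110 g. Straight round handle (with steel collar) 22 mm thick, 175 mm long, then a round brass-bristle head 27 mm thick, 65 mm long. z axis runs along it to the bristle end, which starts down in a socket. Fully in, either way round, this point lies 35 mm outside the socket's mouth; grip it here. Loose, it sags about 10 degrees below the socket's line.
- brush_butt (a point): Centre of the flat end of the blue brush's handle, 120 mm from brush_mid, on the side away from the bristles. It sticks up and outward at the start and belongs at the bottom of the socket.
- holder: Fixed dark steel holder, 150 x 260 mm; origin: centre of its underside, z up. Three white round sockets at y = -95, 0, +95 mm, all sloping 45 degrees: mouths face up and towards its +x. Bore 38 mm wide, 85 mm deep, wall 3.5 mm; centre of bottom at x = -30, z = 40 mm, of mouth at x = +30, z = 100 mm. Which brush is in which socket varies.
- spare_red_mid (a point): Middle of the length of the red-handled tube brush, the same shape and size as the blue one, which already stands handle down, bristles up in another socket. A bystander: it must stay where it is. Its z axis points to the bristle end.
- spare_yellow_mid (a point): Middle of the length of the yellow-handled tube brush, the same shape and size as the blue one, which already stands handle down, bristles up in another socket. A bystander: it must stay where it is. Its z axis points to the bristle end.
Not all that is in view belongs to the job. Leave any white look-alike of the part that bears brush_mid alone.

How it is judged:
At the end, for the whole second after the job is handed in: The blue brush rests handle down in one of the holder's sockets, with its handle end within about 20 mm of the bottom, bristle end up, let go and at rest (x of brush_butt in the frame of holder between -0.048 and -0.012 m and z of brush_butt in the frame of holder between 0.025 and 0.062 m and (y of brush_butt in the frame of holder between -0.115 and -0.075 m or y of brush_butt in the frame of holder between -0.02 and 0.02 m or y of brush_butt in the frame of holder between 0.075 and 0.115 m) and angle between brush_mid's own z axis and vertical below 1.2 rad and linear speed of brush below 0.03 m/s); the robot touches nothing.
It fails at once if the red brush is moved by more than 30 mm (distance of spare_red_mid from where it was at the start of the episode above 0.03 m).
It fails at once if the yellow brush is moved by more than 30 mm (distance of spare_yellow_mid from where it was at the start of the episode above 0.03 m).
It also fails if it takes over 40 s, if anything falls off the work surface, if the arm or the gripper's body presses on something with over 40 N, if the wrist force passes 120 N, or if a joint passes its speed limit or range.

ROBOT

A 7-joint arm with a two-finger parallel gripper is mounted at the origin on the work surface. World frame = base frame: x ahead of the robot, y to its left, z up, the work surface at z = 0. Lengths are in m, angles in rad, forces in N, time in s.
With the tool pointing down it reaches from about 0.35 to 0.9 m from the base axis. Payload 7.2 kg.
Tool frame: the origin (TCP) lies midway between the tips of the shut fingers; the grasp point (between the pads) lies 19 mm behind it; y points along the fingers, x is the direction in which the jaws open and shut, and the axes are right-handed (so a half turn about y gives the same grasp; the last joint's range is limited). The gripper opens to 88 mm and grips with 3 to 60 N. Pads are 20 mm wide; open, the fingers measure 115 mm over their backs; the gripper's body (75 mm by 178 mm) begins 61 mm behind the grasp point.
Start: joints at [-1.205, 0.411, -0.013, 1.596, 0.006, 1.134, -0.082], TCP at [0.263, 0.567, 0.183] pointing down, gripper open.
Joint ranges: [-2.95, 2.95], [-0.29, 1.99], [-1.47, 1.44], [0.14, 2.54], [-1.03, 4.17], [0.13, 1.85], [-2.86, 2.86]. Speed limits (rad/s): [2.39, 2.39, 3.01, 3.01, 3.14, 3.14, 3.14].

INTERFACE

Orientations are given as a unit quaternion [x, y, z, w].
In Python, from rig import arm gives the robot as it stands.
- The arm moves only by the tool apply_moves, never from a script. Its argument "series" is a list of rows, each a list of 2 entries, a list of its own where there are three numbers: the shift along the world's x, y, z in mm, then the turn about the world's z in rad. In form: [[[dx, dy, dz], roll], ...]. A call has 1 to 5 rows; each row shifts and turns the commanded pose from where the row before left it; what a row does not reach is not made up. A row lasts 1/8 s, in which the tool goes at most 62.5 mm and 10.7 degrees, less where a joint would pass 70% of its speed; a pose out of reach is approached as far as the arm can. A call with a gripper value outside its range is refused whole. "fingers" is the gripper's target within -1 to 1 (shut at 1, half-way at 0, fully open at -1), set as the call begins (left out, the last holds). The fingers move at their own pace and stop on an object; "squeeze" is the grip in N (left out, the last holds). Time passes only in rows, so rows that do not move let the fingers close. It gives the time, the measured TCP pose, the force and the opening at its end, in the units of the state.
- arm.read_state(): the state, without advancing time (a new reading comes with each control period).
- arm.get_image(name): name is "scene" or "top"; returns the picture (420x560x3 uint8, blue, green, red); there is no depth.
- arm.camera_model(name): a dict with "intrinsics" (3x3 intrinsics, pixels), "rvec" (rotation vector, rad) and "tvec" (3), from world to camera coordinates, as OpenCV has them. Camera axes: x right, y down, z forward; pixel columns grow to the right and rows downward; lengths in m; the calibration is good to about 2 mm. A picture is of the moment at which its call begins. camera_model takes no time and is no camera call.
- arm.job_done(): hands the job in, once; it reports no verdict.
The state is a dict: "t": time; "qpos": joint angles; "qvel": joint speeds; "effort": joint torques, N m; "tool_pos": TCP position; "eef_rot": TCP orientation; "force": force on the tool from outside, world axes, zero at the start; "ft_torque": the same for the moment, N m; "grip_width": finger opening in m.
Only numpy, scipy, OpenCV 4.12 (cv2) and the standard library are available. Lean on these libraries where they do the work, as an engineer would, in place of code of your own. Each camera call takes 0.05 s, during which the arm holds its last target.

## Working session

There is one attempt and no reset: what is moved stays moved. The work goes in short steps, Python scripts to look and compute and a tool call to move; the robot and the scene stay as the last step left them, time stands still between calls to the robot, and variables do not carry over. Pictures are saved under pics/ and viewed, and the job is handed in when it is done.

Besides the shell and the picture viewer there is one more tool, called after ">>>" by a JSON object that holds its "op" and its "data". apply_moves: Moves the arm, as the interface text tells. Its arguments: {"type":"object","properties":{"series":{"type":"array","items":{"type":"array"}},"fingers":{"type":"number"},"squeeze":{"type":"number"}},"required":["series"]}

```bash
ls; mkdir -p pics
python3 - <<'E'
from rig import arm
import cv2
print(arm.read_state())
for n in ("scene","top"):
    print(arm.camera_model(n)); cv2.imwrite(f"pics/{n}0.png",arm.get_image(n))
E
```

```text
pics
{'t': 0.0, 'qpos': array([-1.20519433,  0.41189097, -0.01273585,  1.59701654,  0.00558083,
        1.13427806, -0.08220611]), 'qvel': array([-2.44486938e-03, -7.38050331e-04,  7.08150357e-04,  2.95301628e-04,
        2.88486998e-03, -9.43304311e-06,  1.60673694e-05]), 'effort': array([ 4.36180462e-04, -5.87946546e+01,  6.42408840e-01, -2.91077310e+01,
       -5.36279473e-02,  1.81203597e-02,  1.48501158e-04]), 'tool_pos': array([0.26249278, 0.56659997, 0.1818258 ]), 'eef_rot': array([ 0.59620125,  0.38024424, -0.38113944, -0.59555949]), 'force': array([-0.28400737, -0.8637824 , -0.53681401]), 'ft_torque': array([-0.0329882 ,  0.0237611 ,  0.07628907]), 'grip_width': 0.08803653176199275}
{'intrinsics': array([[509.91780777,   0.        , 281.2992332 ],
       [  0.        , 509.91780777, 213.53124619],
       [  0.        ,   0.        ,   1.        ]]), 'rvec': array([ 1.3420252 ,  2.39388973, -0.74719022]), 'tvec': array([ 0.23055299, -0.26571792,  1.43416518])}
{'intrinsics': array([[410.27204986,   0.        , 278.30775649],
       [  0.        , 410.27204986, 202.44162399],
       [  0.        ,   0.        ,   1.        ]]), 'rvec': array([ 2.23141544, -2.1927256 ,  0.0226114 ]), 'tvec': array([-0.01566432,  0.4724371 ,  0.92179949])}
```

View pics/scene0.png

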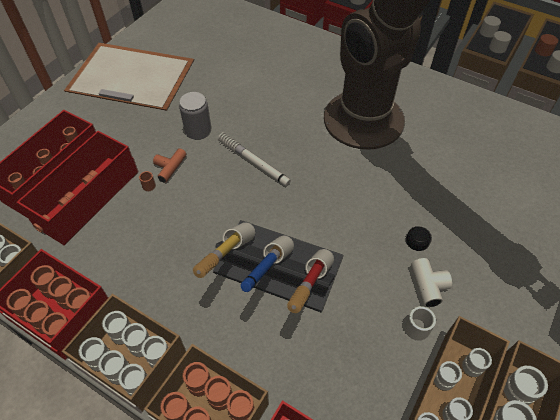

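View pics/top0.png

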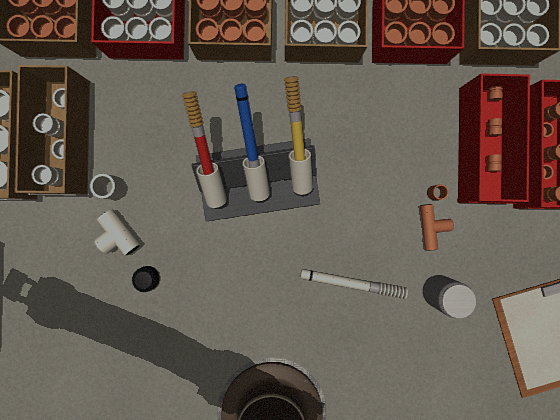

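Run:
```python
from rig import arm
from scipy.spatial.transform import Rotation as R
import cv2,numpy as np
print(R.from_quat(arm.read_state()['eef_rot']).as_matrix().round(3))
for n in("scene","top"):
    c=arm.camera_model(n);r=cv2.Rodrigues(c['rvec'])[0];print(n,-r.T@c['tvec'],r.round(2))
```

```text
[[ 0.42  -0.    -0.907]
 [ 0.907 -0.001  0.42 ]
 [-0.001 -1.    -0.   ]]
scene [1.00731752 0.33934502 1.02505942] [[-0.52  0.85  0.  ]
 [ 0.7   0.43 -0.57]
 [-0.49 -0.29 -0.82]]
top [ 0.45461429 -0.00663773  0.93082666] [[ 0.02 -1.    0.  ]
 [-1.   -0.02 -0.02]
 [ 0.02 -0.   -1.  ]]
```

Run:
```python
import cv2
a=cv2.imread("pics/scene0.png")[205:325,180:360];b=cv2.imread("pics/top0.png")[65:230,180:330]
cv2.imwrite("pics/sc.png",cv2.resize(a,None,fx=4.4,fy=4.4,interpolation=cv2.INTER_CUBIC))
cv2.imwrite("pics/tc.png",cv2.resize(b,None,fx=3.6,fy=3.6,interpolation=cv2.INTER_CUBIC))
```

```text
(no output)
```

View pics/sc.png

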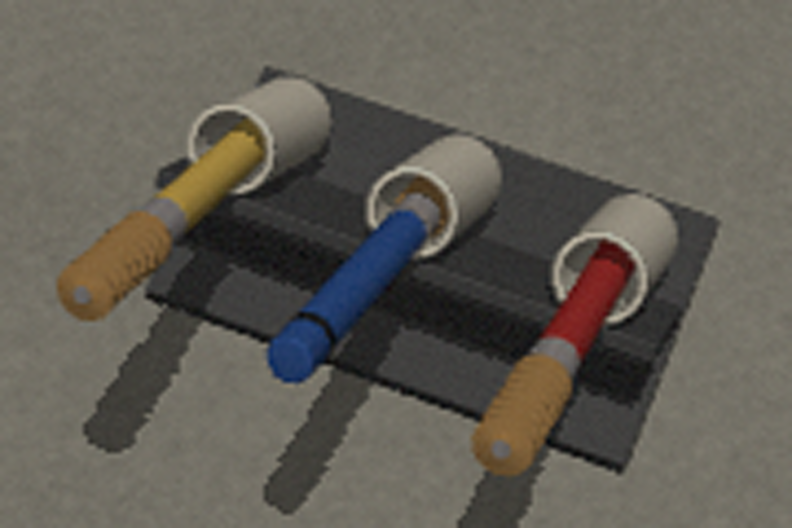

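View pics/tc.png

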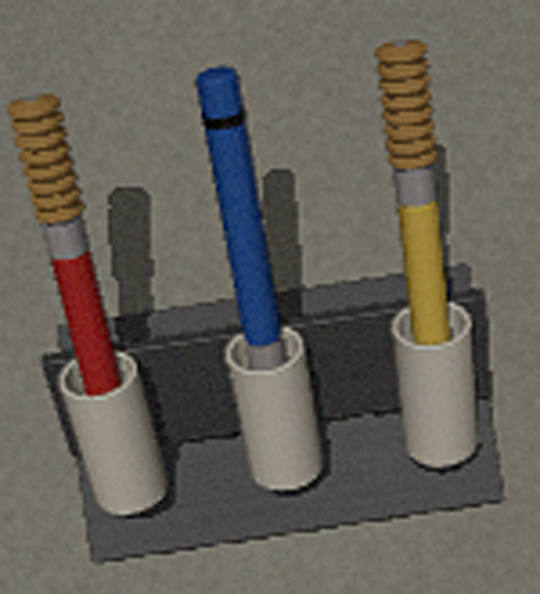

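```bash
cat > h.py <<'E'
from rig import arm
import cv2,numpy as np
from scipy.optimize import least_squares
from scipy.spatial.transform import Rotation as R
def proj(n,p):
    c=arm.camera_model(n);return cv2.projectPoints(np.atleast_2d(np.float64(p)),c['rvec'],c['tvec'],c['intrinsics'],None)[0][:,0]
def tri(s,t):
    f=lambda p:np.r_[proj("scene",p)[0]-s,proj("top",p)[0]-t]
    r=least_squares(f,[.5,0,.1]);return r.x,r.fun
def snap(tag,box=None,f=1):
    for n in("scene","top"):
        im=arm.get_image(n); cv2.imwrite(f"pics/{n}{tag}.png",im)
def crop(n,tag,x0,y0,x1,y1,f):
    a=cv2.imread(f"pics/{n}{tag}.png")[y0:y1,x0:x1];cv2.imwrite(f"pics/{n}{tag}c.png",cv2.resize(a,None,fx=f,fy=f,interpolation=cv2.INTER_CUBIC))
E
python3 - <<'E'
from h import *
T=[[207.2,169.2],[253.6,161.9],[299.7,155.6]];S=[[316.4,268.2],[273.6,253.2],[232.5,239.1]]
loc=np.array([[.03,y,.1] for y in(.095,0,-.095)])
def f(q):
    p=loc@R.from_euler('z',q[2]).as_matrix().T+[q[0],q[1],0]
    return np.r_[(proj("top",p)-T).ravel(),(proj("scene",p)-S).ravel()]
r=least_squares(f,[.5,0,0]);print(r.x,r.fun.round(1))
b,e=tri([246.4,287.3],[240.3,86.7]);print("butt",b,e)
q=r.x;print("butt in holder",R.from_euler('z',-q[2]).apply(b-[q[0],q[1],0]))
print("mouths",loc@R.from_euler('z',q[2]).as_matrix().T+[q[0],q[1],0])
c=[[sx*.075,sy*.13,0] for sx in(-1,1) for sy in(-1,1)]
print(proj("scene",R.from_euler('z',q[2]).apply(c)+[q[0],q[1],0]))
# butt/band of white lookalike, obstacles
for n,uv in(("top",[380,285]),("top",[405,290]),("top",[303,274]),("top",[425,230]),("top",[460,150])):
    g=least_squares(lambda p:proj(n,[p[0],p[1],.0])[0]-uv,[.4,0]);print(uv,g.x.round(3))
E
```

```text
[0.52182398 0.04065803 0.16595349] [-0.6 -0.  -0.7  0.4 -0.5 -0.2 -0.6 -0.2 -0.5 -0.2 -0.5 -0.5]
butt [0.6796453  0.06729594 0.18225058] [-0.70802287 -0.03028351 -0.61276222  0.36101781]
butt in holder [0.16005344 0.000201   0.18225058]
mouths [[ 0.53571851  0.13930864  0.1       ]
 [ 0.55141182  0.04561381  0.1       ]
 [ 0.56710514 -0.04808101  0.1       ]]
[[240.3373734  221.7186584 ]
 [342.74998626 256.71487994]
 [212.8340351  272.71657327]
 [321.29935383 312.77129741]]
[380, 285] [ 0.29  -0.241]
[405, 290] [ 0.28  -0.297]
[303, 274] [ 0.312 -0.066]
[425, 230] [ 0.416 -0.341]
[460, 150] [ 0.599 -0.419]
```

Run:
```python
from h import *
q=[.5218,.0407,.166]
H=lambda p:R.from_euler('z',q[2]).apply(p)+[q[0],q[1],0]
for n,uv in(("scene",[246.4,287.3]),("scene",[255,278]),("scene",[270.5,258.4]),("scene",[273.5,255.3]),("top",[240.3,86.7])):
    g=least_squares(lambda p:proj(n,H([p[0],0,p[1]]))[0]-uv,[.1,.1]);print(uv,g.x.round(4),g.fun.round(1))
for a in(30,35,40,45):
    m=np.array([.160,0,.182])-.12*np.array([np.cos(np.radians(a)),0,np.sin(np.radians(a))]);print(a,m.round(3),H(m).round(4))
```

```text
[246.4, 287.3] [0.1573 0.1768] [ 0. -0.]
[255, 278] [0.1204 0.1481] [0. 0.]
[270.5, 258.4] [0.0443 0.1004] [0. 0.]
[273.5, 255.3] [0.0282 0.0875] [0. 0.]
[240.3, 86.7] [0.1678 0.1592] [ 0. -0.]
30 [0.056 0.    0.122] [0.5771 0.05   0.122 ]
35 [0.062 0.    0.113] [0.5827 0.0509 0.1132]
40 [0.068 0.    0.105] [0.5889 0.0519 0.1049]
45 [0.075 0.    0.097] [0.5959 0.0531 0.0971]
```

>>> {"op": "apply_moves", "data": {"series": [[[10,-30,24],0.12],[[10,-30,24],0.12],[[10,-30,24],0.12],[[10,-30,24],0.12],[[10,-30,24],0.12]], "fingers": -1}}

```text
t: 0.72
tool_pos: [0.3129, 0.4158, 0.3031]
eef_rot: [-0.456, -0.54, 0.541, 0.456]
force: [0.7, 0.2, -0.1]
grip_width: 0.0877
```

>>> {"op": "apply_moves", "data": {"series": [[[28,-36,0],0],[[28,-36,0],0],[[28,-36,0],0],[[28,-36,0],0],[[28,-36,0],0]]}}

```text
t: 1.35
tool_pos: [0.4533, 0.2357, 0.3025]
eef_rot: [-0.457, -0.54, 0.54, 0.457]
force: [-0.5, -0.0, -0.4]
grip_width: 0.0879
```

>>> {"op": "apply_moves", "data": {"series": [[[28,-36,0],0],[[28,-36,0],0],[[28,-36,0],0],[[28,-36,0],0],[[25,-40,0],0]]}}

```text
t: 1.98
tool_pos: [0.5903, 0.0522, 0.3022]
eef_rot: [-0.456, -0.54, 0.54, 0.457]
force: [-0.6, 0.4, 0.1]
grip_width: 0.0877
```

>>> {"op": "apply_moves", "data": {"series": [[[0,0,-45],0],[[0,0,-45],0],[[0,0,-45],0],[[0,0,-45],0],[[0,0,-22],0]]}}

```text
t: 2.6
tool_pos: [0.5879, 0.0529, 0.0977]
eef_rot: [-0.456, -0.539, 0.541, 0.458]
force: [-0.4, 1.4, 0.9]
grip_width: 0.0877
```

Run:
```python
from h import *
snap("1");crop("scene","1",180,150,380,330,4)
s=arm.read_state();print(s['tool_pos'],s['qpos'],s['force'])
```

```text
[0.58742007 0.05286201 0.09767597] [-0.35843756  0.44466196  0.24942477  1.78440559 -0.13189031  0.93447831
  1.68399585] [ 0.95258628  0.79448022 -0.26696561]
```

View pics/scene1c.png

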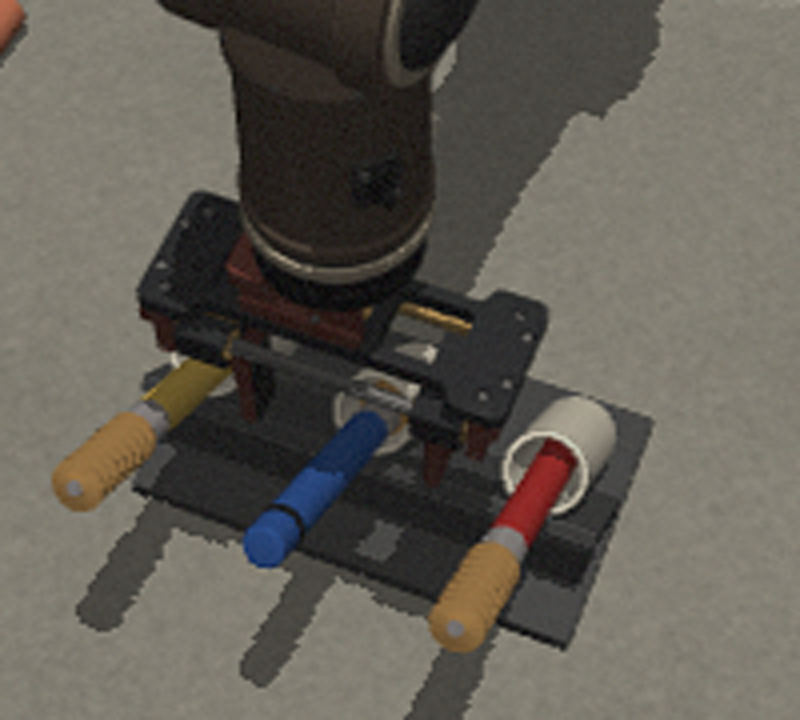

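View pics/top1.png

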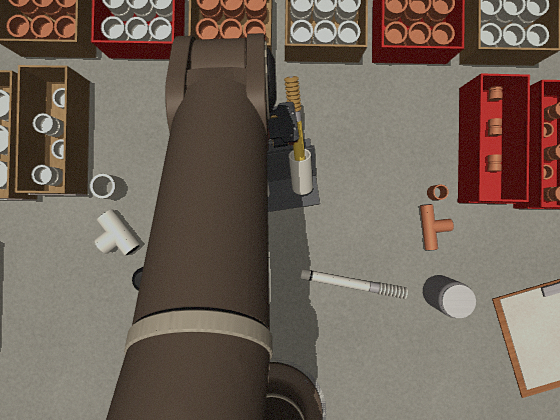

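>>> {"op": "apply_moves", "data": {"series": [[[0,0,0],0],[[0,0,0],0],[[0,0,0],0],[[0,0,0],0]], "fingers": 1, "squeeze": 25}}

```text
t: 3.2
tool_pos: [0.59, 0.0532, 0.1013]
eef_rot: [0.457, 0.54, -0.539, -0.457]
force: [0.2, 0.6, 0.5]
grip_width: 0.0514
```

>>> {"op": "apply_moves", "data": {"series": [[[0,0,0],0],[[0,0,0],0],[[0,0,0],0],[[0,0,0],0],[[0,0,0],0]]}}

```text
t: 3.82
tool_pos: [0.5897, 0.0531, 0.1006]
eef_rot: [-0.457, -0.54, 0.54, 0.457]
force: [-0.9, 0.1, -0.1]
grip_width: 0.0021
```

Run:
```python
from h import *
snap("2");crop("scene","2",180,180,360,320,4.4)
```

```text
(no output)
```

View pics/scene2c.png

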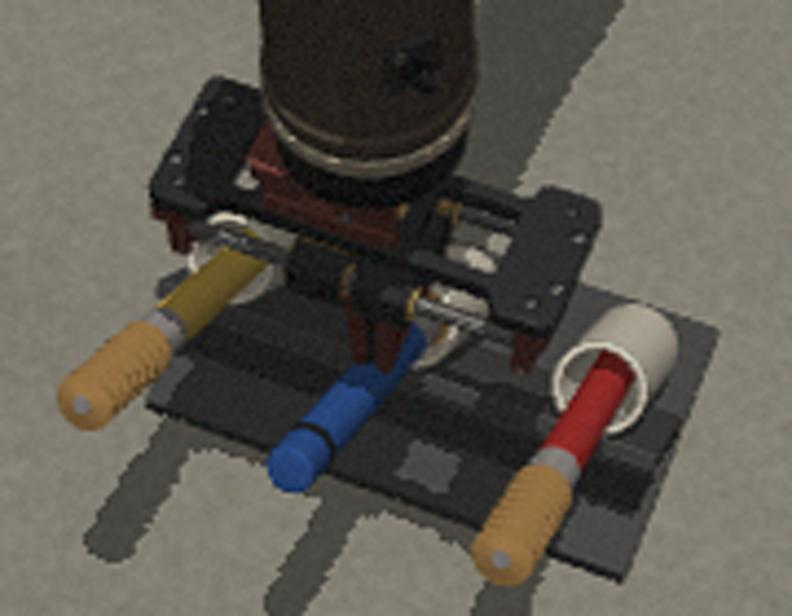

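Run:
```python
from h import *
p=proj("scene",[[.59,.053,.1],[.59,.053,.119],[.59,.053,.14]]);print(p,(p-[180,180])*4.4)
crop("scene","2",230,220,300,290,8)
s=arm.read_state();print(s)
```

```text
[[266.22786061 268.46204104]
 [266.03844311 263.93610344]
 [265.82231275 258.77188941]] [[379.40258669 389.23298057]
 [378.56914968 369.31885516]
 [377.61817611 346.59631341]]
{'t': 3.925, 'qpos': array([-0.35854355,  0.44128444,  0.25004176,  1.7815608 , -0.13180709,
        0.93497293,  1.68389915]), 'qvel': array([-0.00093698,  0.00011778,  0.00108764,  0.0001628 , -0.00104174,
        0.00202156, -0.00019861]), 'effort': array([-1.24593880e-03, -5.57787180e+01,  4.18606818e+00, -2.55758679e+01,
        3.00601625e-02,  7.28295394e-02, -7.00438704e-05]), 'tool_pos': array([0.58973557, 0.05309618, 0.10065581]), 'eef_rot': array([ 0.45677811,  0.539782  , -0.53974345, -0.45679991]), 'force': array([-0.00634073, -0.81796383,  0.09854206]), 'ft_torque': array([ 0.08274368, -0.04037875, -0.04362541]), 'grip_width': 4.4394654800061295e-05}
```

View pics/scene2c.png

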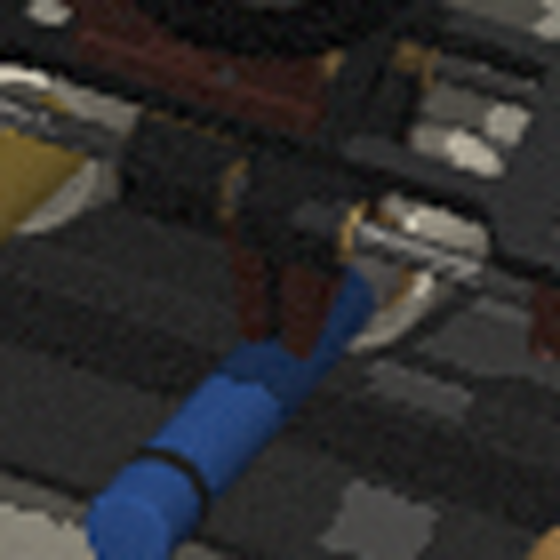

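>>> {"op": "apply_moves", "data": {"series": [[[0,0,40],0],[[0,0,40],0],[[0,0,0],0]]}}

```text
t: 4.3
tool_pos: [0.5918, 0.0532, 0.184]
eef_rot: [0.458, 0.541, -0.538, -0.456]
force: [-0.2, 0.1, 0.0]
grip_width: 0.0006
```

Run:
```python
from h import *
snap("3");crop("scene","3",220,180,310,290,6)
p=arm.read_state()['tool_pos'];g=proj("scene",p);print(p,g,(g-[220,180])*6)
```

```text
[0.58964778 0.05315167 0.18065849] [[265.54683675 248.15899785]] [[273.2810205  408.95398712]]
```

View pics/scene3c.png

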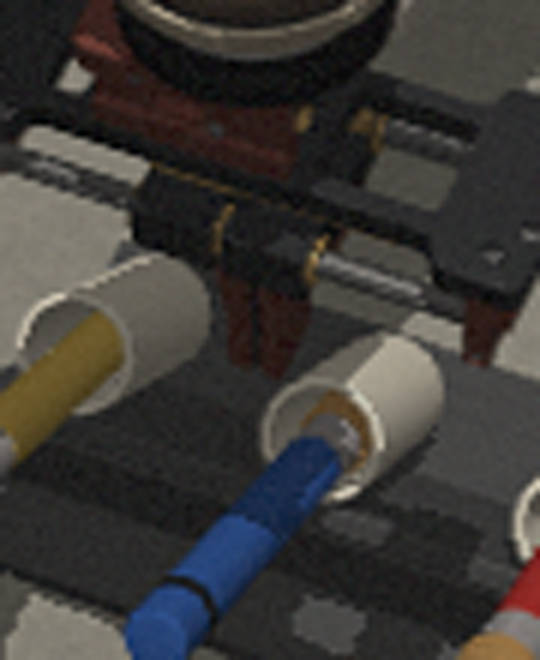

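Run:
```python
from h import *
print(proj("scene",[[0,0,0],[0,0,.02],[.09,0,0]]),proj("top",[[0,0,0],[0,0,.02],[.1,0,0]]))
crop("top","3",230,60,330,200,4)
p=arm.read_state()['tool_pos'];print(proj("top",p))
```

```text
[[363.27240894 119.05516917]
 [364.25136547 113.85543055]
 [348.67952687 139.16814174]] [[271.33592073 412.7126637 ]
 [271.19190695 417.19825025]
 [272.12685876 367.87098351]]
[[246.53056091 136.23433032]]
```

View pics/top3.png

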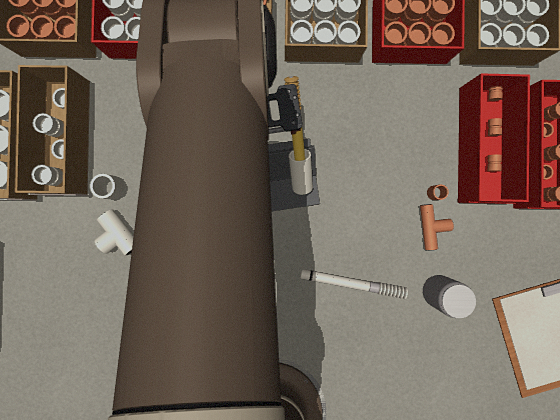

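View pics/scene3.png

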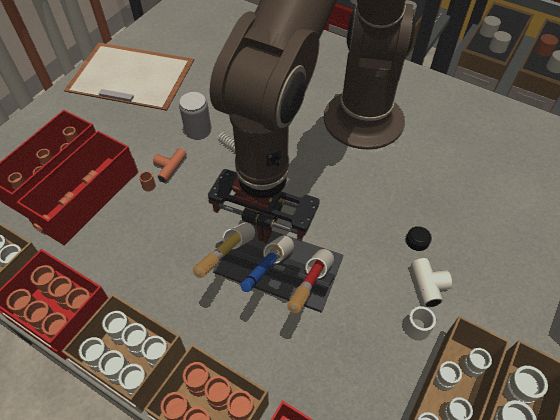

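>>> {"op": "apply_moves", "data": {"series": [[[0,0,0],0],[[0,0,0],0],[[0,0,0],0],[[0,0,0],0],[[0,0,0],0]], "fingers": -1}}

```text
t: 5.03
tool_pos: [0.5897, 0.0531, 0.1806]
eef_rot: [-0.457, -0.54, 0.54, 0.457]
force: [0.4, -0.8, -0.8]
grip_width: 0.0468
```

>>> {"op": "apply_moves", "data": {"series": [[[0,0,-30],0],[[0,0,-30],0],[[0,0,-20],0],[[0,0,-13],0],[[0,0,-12],0]]}}

```text
t: 5.65
tool_pos: [0.59, 0.0531, 0.0754]
eef_rot: [0.457, 0.54, -0.54, -0.457]
force: [0.5, 0.6, 0.1]
grip_width: 0.0879
```

Run:
```python
from h import *
snap("4");crop("scene","4",200,180,330,310,6)
s=arm.read_state();print(s['tool_pos'],s['force'],s['grip_width'])
```

```text
[0.58912101 0.05307262 0.07467159] [0.29071336 0.52139095 0.44612754] 0.08790979451080165
```

View pics/scene4c.png

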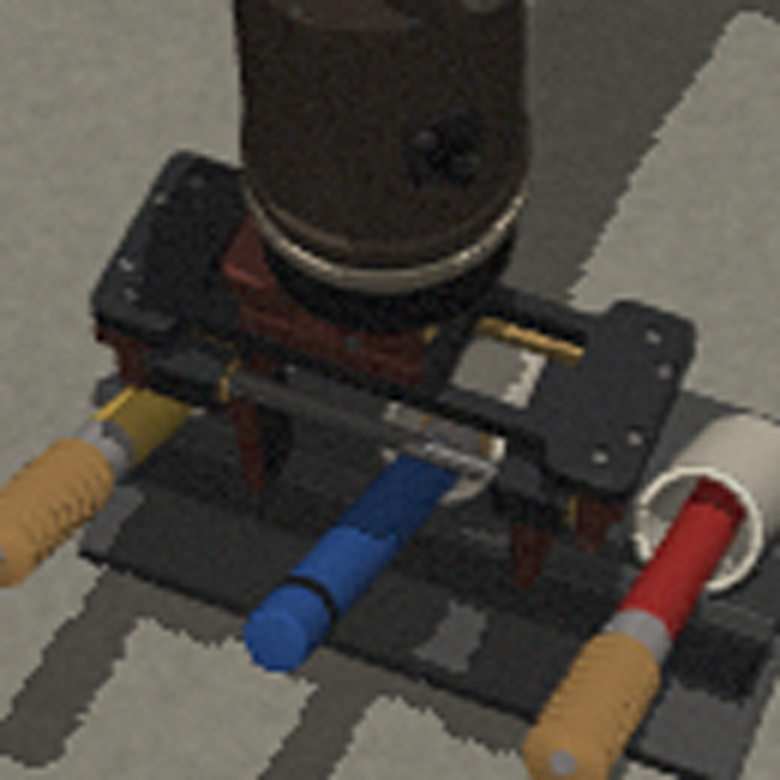

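>>> {"op": "apply_moves", "data": {"series": [[[0,0,0],0],[[0,0,0],0],[[0,0,0],0],[[0,0,0],0],[[0,0,0],0]], "fingers": 1}}

```text
t: 6.38
tool_pos: [0.5898, 0.0531, 0.0757]
eef_rot: [0.457, 0.54, -0.54, -0.457]
force: [-0.4, 0.5, -0.7]
grip_width: 0.0411
```

>>> {"op": "apply_moves", "data": {"series": [[[0,0,0],0],[[0,0,0],0],[[0,0,0],0]]}}

```text
t: 6.75
tool_pos: [0.5898, 0.053, 0.0757]
eef_rot: [0.457, 0.54, -0.54, -0.457]
force: [0.4, -0.5, 1.1]
grip_width: 0.0213
```

>>> {"op": "apply_moves", "data": {"series": [[[12,2,9.5],0],[[15.5,2.6,12.3],0],[[15.5,2.6,12.3],0],[[15.5,2.6,12.3],0],[[15.5,2.6,13],0]], "squeeze": 40}}

```text
t: 7.38
tool_pos: [0.6638, 0.0657, 0.135]
eef_rot: [-0.456, -0.54, 0.54, 0.457]
force: [0.2, 0.3, -2.3]
grip_width: 0.0208
```

>>> {"op": "apply_moves", "data": {"series": [[[14,2.4,20],0],[[5,1,45],0],[[0,0,40],0]]}}

```text
t: 7.75
tool_pos: [0.6827, 0.0691, 0.2407]
eef_rot: [-0.457, -0.54, 0.54, 0.457]
force: [0.1, -0.8, -2.0]
grip_width: 0.021
```

Run:
```python
from h import *
snap("5");crop("scene","5",150,120,350,310,4)
s=arm.read_state();print(s['tool_pos'],s['force'],s['grip_width'])
```

```text
[0.68499798 0.06892414 0.24493516] [ 0.17542816 -0.36293387 -1.35213877] 0.020785915340108548
```

View pics/scene5c.png

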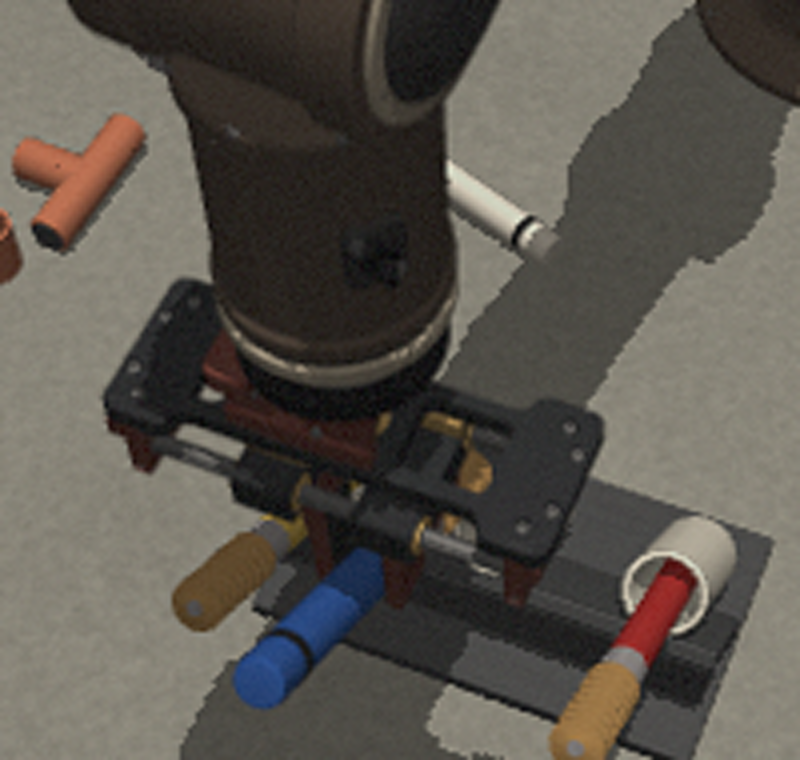

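Run:
```python
from h import *
for a in (25,30,35,40):
  for L in(.105,.112,.12):
    c,s=np.cos(np.radians(a)),np.sin(np.radians(a))
    print(a,L,proj("scene",np.array([.685,.069,.286])+L*np.array([.986*c,.165*c,s])).round(1), proj("scene",np.array([.685,.069,.264])+L*np.array([.986*c,.165*c,s])).round(1))
```

```text
25 0.105 [[213.1 299.2]] [[214.6 305.5]]
25 0.112 [[211. 302.]] [[212.6 308.2]]
25 0.12 [[208.5 305.2]] [[210.2 311.4]]
30 0.105 [[213.8 294.4]] [[215.3 300.8]]
30 0.112 [[211.7 296.8]] [[213.3 303.2]]
30 0.12 [[209.3 299.7]] [[210.9 306.1]]
35 0.105 [[214.7 289.2]] [[216.2 295.8]]
35 0.112 [[212.7 291.3]] [[214.3 297.9]]
35 0.12 [[210.3 293.7]] [[212.  300.3]]
40 0.105 [[215.9 283.8]] [[217.4 290.5]]
40 0.112 [[213.9 285.5]] [[215.5 292.2]]
40 0.12 [[211.7 287.4]] [[213.3 294.2]]
```

>>> {"op": "apply_moves", "data": {"series": [[[-5,-30,10],0],[[-15,-42,0],0],[[-20,-42,0],0],[[-20,-42,0],0],[[-20,-42,0],0]]}}

```text
t: 8.48
tool_pos: [0.6014, -0.1302, 0.2489]
eef_rot: [-0.456, -0.54, 0.54, 0.457]
force: [-0.7, -0.2, -1.4]
grip_width: 0.0213
```

>>> {"op": "apply_moves", "data": {"series": [[[-20,-42,-10],0],[[-15,-40,-40],0],[[0,0,-50],0],[[0,0,-50],0],[[0,0,-30],0]], "squeeze": 15}}

```text
t: 9.1
tool_pos: [0.5655, -0.2104, 0.0665]
eef_rot: [-0.455, -0.539, 0.54, 0.458]
force: [0.9, -1.3, -0.9]
grip_width: 0.0219
```

Run:
```python
from h import *
snap("6");crop("scene","6",80,100,300,300,3.6)
s=arm.read_state();print(s['tool_pos'],s['force'],s['grip_width'],s['qpos'])
```

```text
[ 0.56435124 -0.20983272  0.06570581] [-0.25091262  0.56855042 -0.85649636] 0.021824765984793933 [ 0.04470881  0.51002323  0.31633043  1.78104107 -0.19610945  0.88938407
  2.18568729]
```

View pics/scene6c.png

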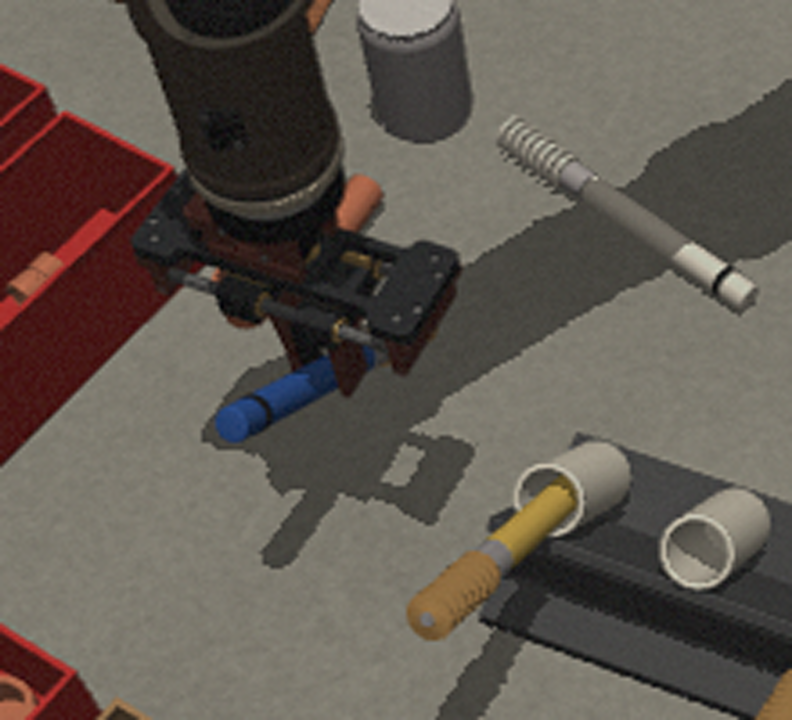

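View pics/top6.png

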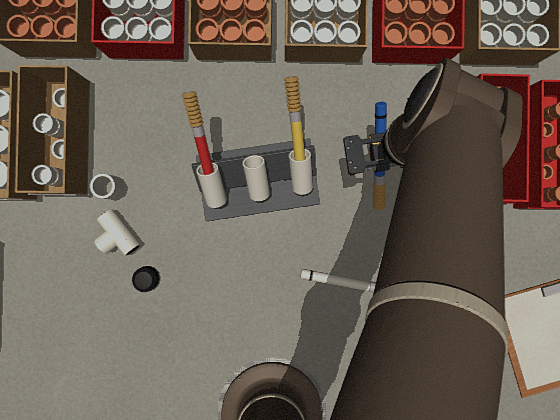

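>>> {"op": "apply_moves", "data": {"series": [[[0,0,-20],0],[[3,0.5,-12],0],[[4,0.7,-12],0],[[5,0.8,-12],0],[[0,0,0],0]]}}

```text
t: 9.82
tool_pos: [0.5796, -0.2086, 0.0131]
eef_rot: [-0.456, -0.54, 0.54, 0.457]
force: [0.2, -0.8, -0.7]
grip_width: 0.0217
```

Run:
```python
from h import *
snap("7");crop("scene","7",100,120,260,260,4.5)
s=arm.read_state();print(s['tool_pos'],s['force'],s['grip_width'])
print(proj("scene",s['tool_pos'])-[100,120],proj("scene",s['tool_pos']+[0,0,.02])-[100,120])
```

```text
[ 0.57941392 -0.20907634  0.01392375] [-0.5996152   0.980247   -1.05935771] 0.02111911304306341
[[ 75.33316319 111.38020963]] [[ 73.89915642 106.71393518]]
```

View pics/scene7c.png

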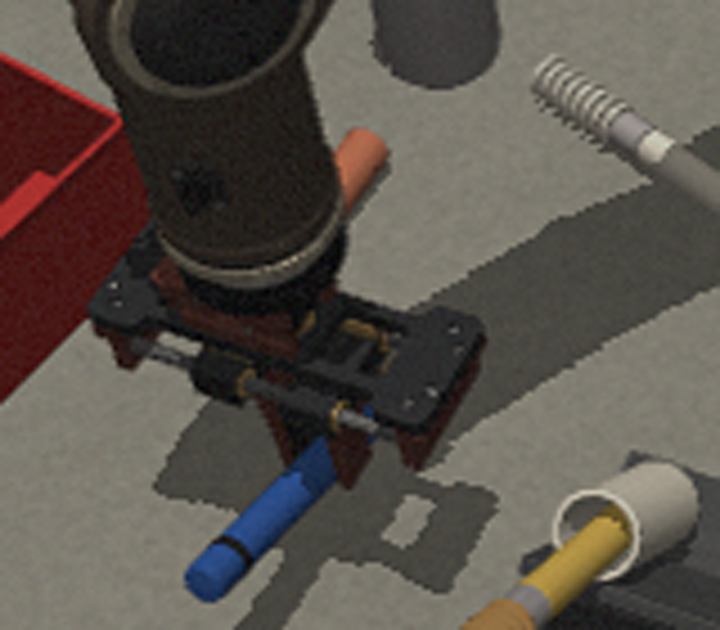

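>>> {"op": "apply_moves", "data": {"series": [[[4,0.7,-8],0],[[3,0.5,-8],0],[[2,0.3,-6],0],[[0,0,0],0]]}}

```text
t: 10.42
tool_pos: [0.5885, -0.2073, -0.0087]
eef_rot: [-0.456, -0.54, 0.54, 0.457]
force: [-0.3, 0.1, -0.6]
grip_width: 0.022
```

Run:
```python
from h import *
snap("8");crop("scene","8",100,120,260,260,4.5)
s=arm.read_state();print(s['tool_pos'],s['force'],s['grip_width'])
```

```text
[ 0.58848933 -0.20753976 -0.00811129] [-0.41028308 -0.06057131 -0.7650613 ] 0.021396908039499247
```

View pics/scene8c.png

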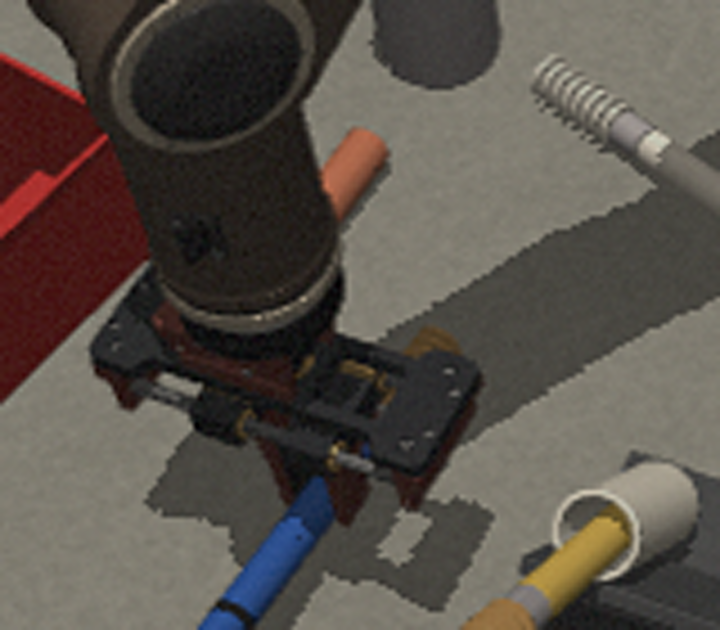

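View pics/top8.png

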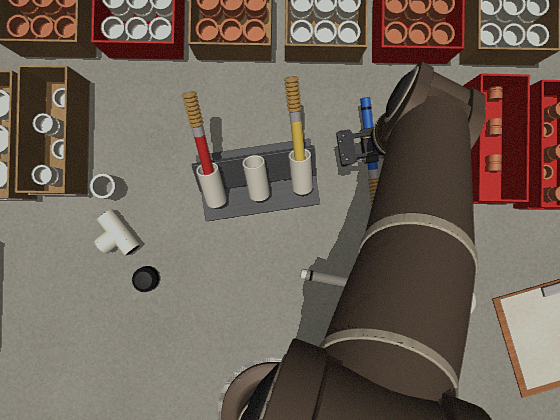

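>>> {"op": "apply_moves", "data": {"series": [[[1,0.2,-5],0],[[0,0,-4],0],[[0,0,0],0]]}}

```text
t: 10.9
tool_pos: [0.5895, -0.2073, -0.0173]
eef_rot: [-0.457, -0.54, 0.54, 0.457]
force: [0.6, 0.3, -0.4]
grip_width: 0.0216
```

Run:
```python
from h import *
snap("9");crop("scene","9",100,140,270,280,4.5)
s=arm.read_state();print(s['tool_pos'],s['force'],s['grip_width'])
```

```text
[ 0.58946176 -0.20738743 -0.01706185] [0.06747774 0.0107214  0.03520723] 0.02163660417239449
```

View pics/scene9c.png

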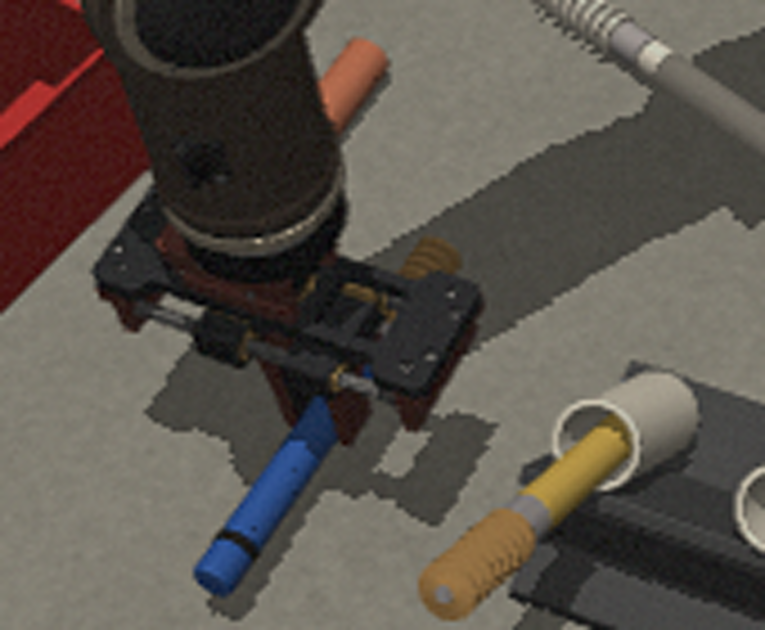

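>>> {"op": "apply_moves", "data": {"series": [[[0,0,0],0],[[0,0,0],0],[[0,0,0],0],[[0,0,0],0]], "fingers": -0.4}}

```text
t: 11.5
tool_pos: [0.5898, -0.2074, -0.0169]
eef_rot: [0.457, 0.54, -0.54, -0.457]
force: [0.2, -1.0, -0.6]
grip_width: 0.0581
```

Run:
```python
from h import *
snap("10");crop("scene","10",100,140,270,280,4.5);crop("top","10",320,80,440,220,4.2)
s=arm.read_state();print(s['tool_pos'],s['force'],s['grip_width'])
```

```text
[ 0.58969719 -0.20737905 -0.01692907] [ 0.36578626 -0.06627251 -0.6235696 ] 0.060801112615423446
```

View pics/scene10c.png

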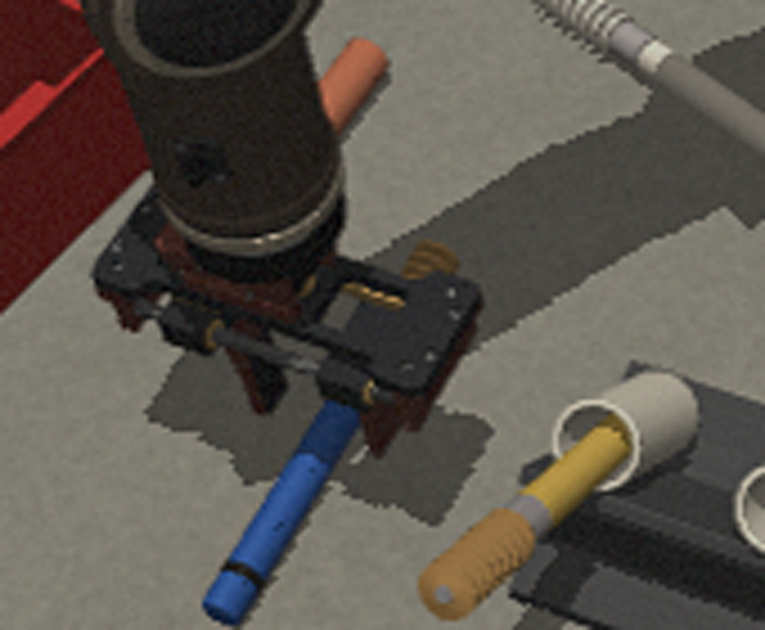

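View pics/top10c.png

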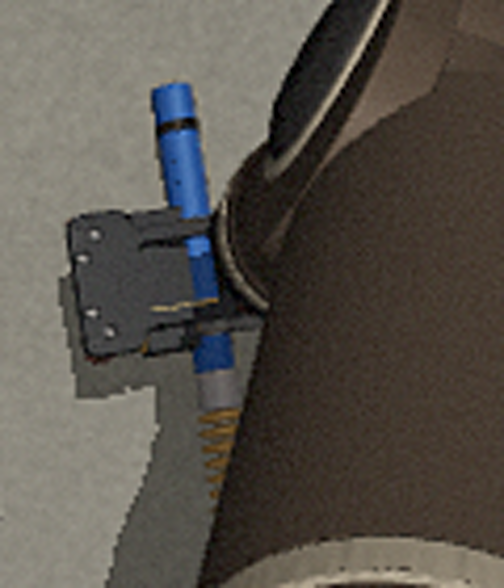

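Run:
```python
from h import *
P=[]
for uv in([361,101],[371.7,175.2]):
    g=least_squares(lambda p:proj("top",[p[0],p[1],.012])[0]-uv,[.4,0]);P.append(g.x)
d=P[0]-P[1];L=np.linalg.norm(d);d/=L;print(P,L,np.arctan2(d[1],d[0]))
for k in(175,200,205,210):print(k,P[0]-d*k/1000)
g=least_squares(lambda p:proj("scene",[p[0],p[1],.012])[0]-[100+228/4.5,140+610/4.5],[.4,0]);print(g.x)
```

```text
[array([ 0.70413963, -0.18954024]), array([ 0.53727949, -0.21581573])] 0.16891627391362837 0.15618756943620238
175 [ 0.53126982 -0.21676207]
200 [ 0.50657414 -0.22065091]
205 [ 0.501635   -0.22142867]
210 [ 0.49669586 -0.22220644]
[ 0.69997381 -0.18417392]
```

>>> {"op": "apply_moves", "data": {"series": [[[-22,-3.5,2],0],[[-22,-3.5,0],0],[[-22,-3.5,0],0],[[-22,-3.5,0],0],[[0,0,0],0]]}}

```text
t: 12.22
tool_pos: [0.5005, -0.2219, -0.0148]
eef_rot: [-0.457, -0.539, 0.539, 0.457]
force: [0.2, -0.4, 0.4]
grip_width: 0.0612
```

>>> {"op": "apply_moves", "data": {"series": [[[0,0,0],0],[[0,0,0],0],[[0,0,0],0],[[0,0,0],0],[[0,0,0],0]], "fingers": 1, "squeeze": 5}}

```text
t: 12.85
tool_pos: [0.5018, -0.2214, -0.015]
eef_rot: [-0.457, -0.54, 0.54, 0.457]
force: [-1.0, -0.6, 3.2]
grip_width: 0.0146
```

Run:
```python
from h import *
snap("11");crop("scene","11",100,120,270,280,4.5)
s=arm.read_state();print(s['t'],s['tool_pos'],s['force'],s['grip_width'])
```

```text
12.95 [ 0.50183939 -0.22158611 -0.01472173] [-0.196341    0.56592917  3.37840446] 0.013603400370158648
```

View pics/scene11c.png

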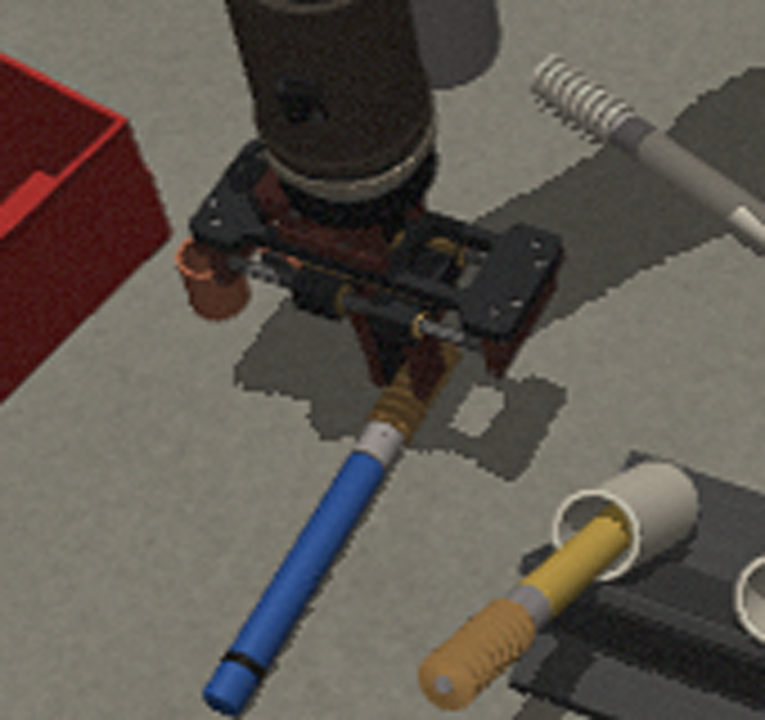

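>>> {"op": "apply_moves", "data": {"series": [[[0,0,0],0],[[0,0,0],0],[[0,0,0],0],[[0,0,-6],0],[[0,0,-6],0]], "fingers": -0.2}}

```text
t: 13.58
tool_pos: [0.5016, -0.2213, -0.0275]
eef_rot: [-0.457, -0.54, 0.54, 0.457]
force: [1.0, -0.3, -0.3]
grip_width: 0.0526
```

>>> {"op": "apply_moves", "data": {"series": [[[0,0,-4],0],[[0,0,0],0]]}}

```text
t: 13.82
tool_pos: [0.5014, -0.2213, -0.0315]
eef_rot: [-0.456, -0.54, 0.54, 0.457]
force: [-0.0, 0.8, 0.1]
grip_width: 0.0528
```

Run:
```python
from h import *
snap("12");crop("scene","12",130,120,270,250,5.5)
s=arm.read_state();print(s['t'],s['tool_pos'],s['force'],s['grip_width'])
```

```text
13.925 [ 0.50167234 -0.22144841 -0.03100348] [ 0.13122833 -0.62543669  1.09130597] 0.05285547165632474
```

View pics/scene12c.png

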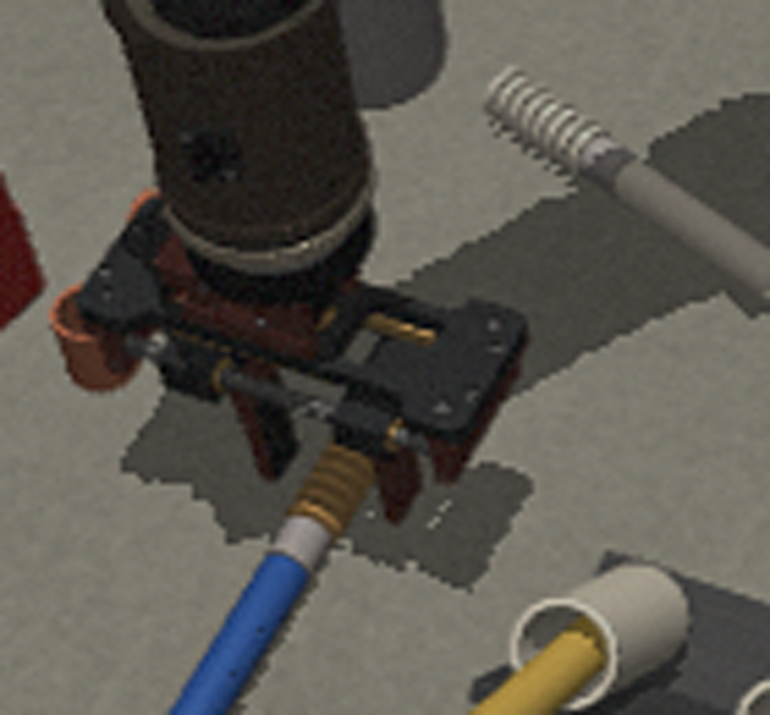

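>>> {"op": "apply_moves", "data": {"series": [[[0,0,-3],0],[[0,0,0],0],[[0,0,0],0],[[0,0,0],0],[[0,0,0],0]], "fingers": 1}}

```text
t: 14.55
tool_pos: [0.5017, -0.2214, -0.0339]
eef_rot: [0.457, 0.54, -0.54, -0.457]
force: [-0.0, 0.7, 0.2]
grip_width: 0.0268
```

>>> {"op": "apply_moves", "data": {"series": [[[0,0,0],0]]}}

```text
t: 14.68
tool_pos: [0.5017, -0.2213, -0.0339]
eef_rot: [0.457, 0.54, -0.54, -0.457]
force: [-0.7, -0.3, 0.4]
grip_width: 0.0268
```

>>> {"op": "apply_moves", "data": {"series": [[[0,0,10],0],[[0,0,25],0],[[0,0,35],0],[[0,0,40],0],[[0,0,40],0]]}}

```text
t: 15.3
tool_pos: [0.5014, -0.2214, 0.1179]
eef_rot: [0.457, 0.54, -0.54, -0.457]
force: [0.7, -0.5, -0.7]
grip_width: 0.0267
```

>>> {"op": "apply_moves", "data": {"series": [[[0,0,40],0],[[0,0,40],0],[[0,0,30],0],[[0,0,0],0]]}}

```text
t: 15.8
tool_pos: [0.5028, -0.222, 0.2287]
eef_rot: [0.458, 0.541, -0.539, -0.455]
force: [-0.5, 0.7, -2.0]
grip_width: 0.027
```

Run:
```python
from h import *
snap("13");crop("scene","13",80,80,280,260,4)
s=arm.read_state();print(s['t'],s['tool_pos'],s['force'],s['grip_width'],s['qpos'])
```

```text
15.9 [ 0.50121891 -0.22120724  0.22562058] [-0.04297175  0.10179721 -1.36135822] 0.026982752145097766 [ 0.02515686  0.24667054  0.37120889  1.74725289 -0.09668499  1.16594728
  2.16127762]
```

View pics/scene13c.png

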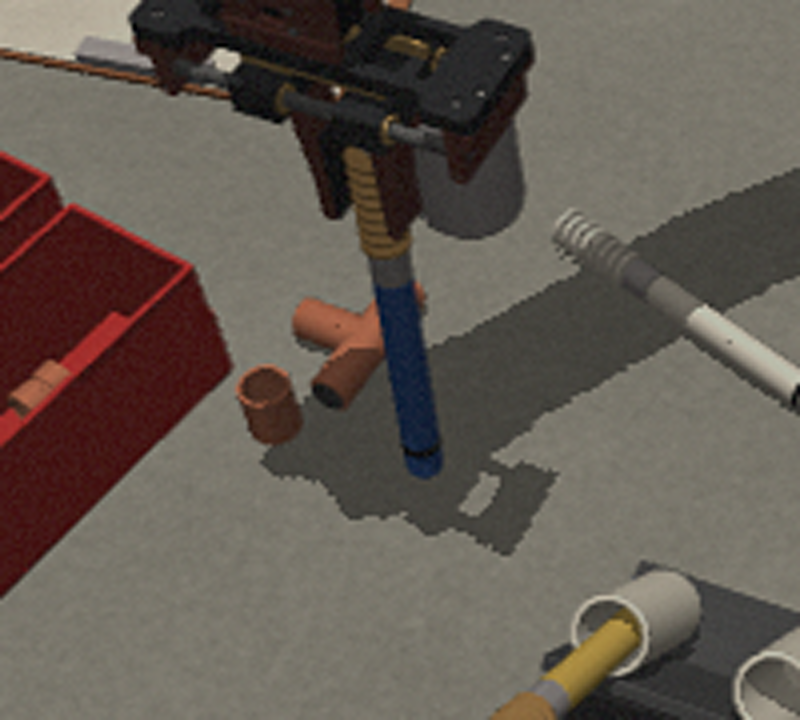

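View pics/top13.png

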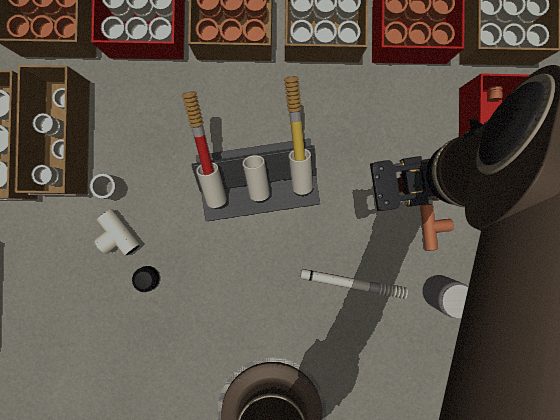

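>>> {"op": "apply_moves", "data": {"series": [[[0,0,-45],0],[[0,0,-15],0],[[6,1,-4],0],[[10,1.7,-4],0],[[12,2,-3],0]]}}

```text
t: 16.52
tool_pos: [0.5322, -0.217, 0.1571]
eef_rot: [0.458, 0.54, -0.539, -0.456]
force: [0.1, 0.2, 7.9]
grip_width: 0.0268
```

Run:
```python
from h import *
snap("14");crop("scene","14",80,80,280,260,4)
s=arm.read_state();print(s['t'],s['tool_pos'],s['force'],s['grip_width'])
```

```text
16.625 [ 0.53302497 -0.21632843  0.15676685] [0.43954524 0.27984579 4.2538594 ] 0.02692003686481815
```

View pics/scene14c.png

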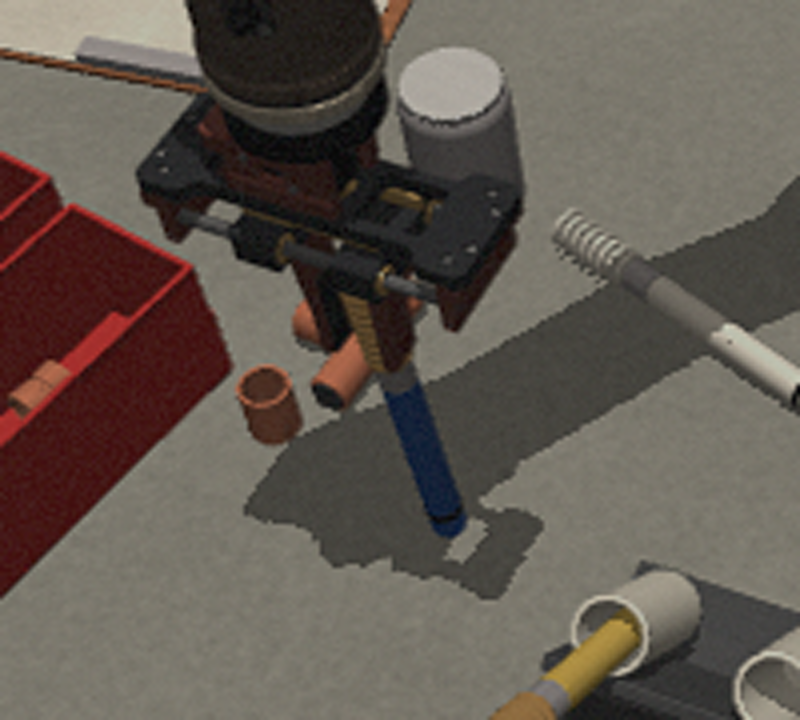

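View pics/top14.png

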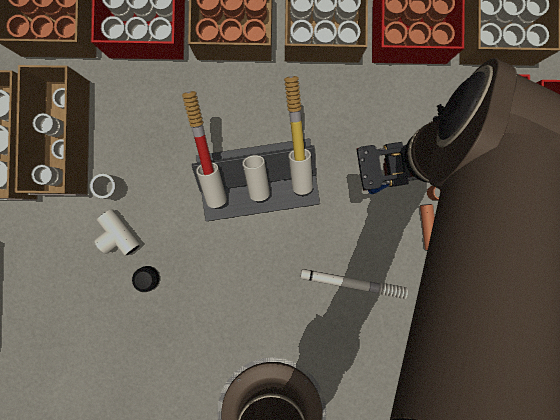

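```bash
cat >> h.py <<'E'
def onz(n,uv,z):
    return least_squares(lambda p:proj(n,[p[0],p[1],z])[0]-uv,[.5,0]).x
E
python3 - <<'E'
from h import *
print(onz("scene",[192.5,211],.01),onz("top",[374,188],.02))
E
```

```text
[ 0.5093272  -0.21228391] [ 0.50816032 -0.21947889]
```

>>> {"op": "apply_moves", "data": {"series": [[[28,4.7,-4],0],[[24,4,-7],0],[[23,3.8,-9.5],0],[[21.5,3.6,-12],0],[[17,2.9,-12.5],0]]}}

```text
t: 17.25
tool_pos: [0.6475, -0.1972, 0.1121]
eef_rot: [0.458, 0.541, -0.539, -0.455]
force: [2.0, 0.6, 2.2]
grip_width: 0.027
```

>>> {"op": "apply_moves", "data": {"series": [[[8,1.3,-7],0],[[3,0.5,-3],0],[[0,0,0],0],[[0,0,0],0]], "squeeze": 40}}

```text
t: 17.75
tool_pos: [0.656, -0.1958, 0.1015]
eef_rot: [0.458, 0.541, -0.539, -0.456]
force: [2.9, 1.0, 5.6]
grip_width: 0.0258
```

Run:
```python
from h import *
snap("15");crop("scene","15",80,100,280,280,4);crop("top","15",320,60,460,200,4)
s=arm.read_state();print(s['t'],s['tool_pos'],s['force'],s['grip_width'])
```

```text
17.85 [ 0.65593355 -0.19583479  0.10160614] [2.70698941 0.77993572 4.71454928] 0.02610978102123342
```

View pics/scene15c.png

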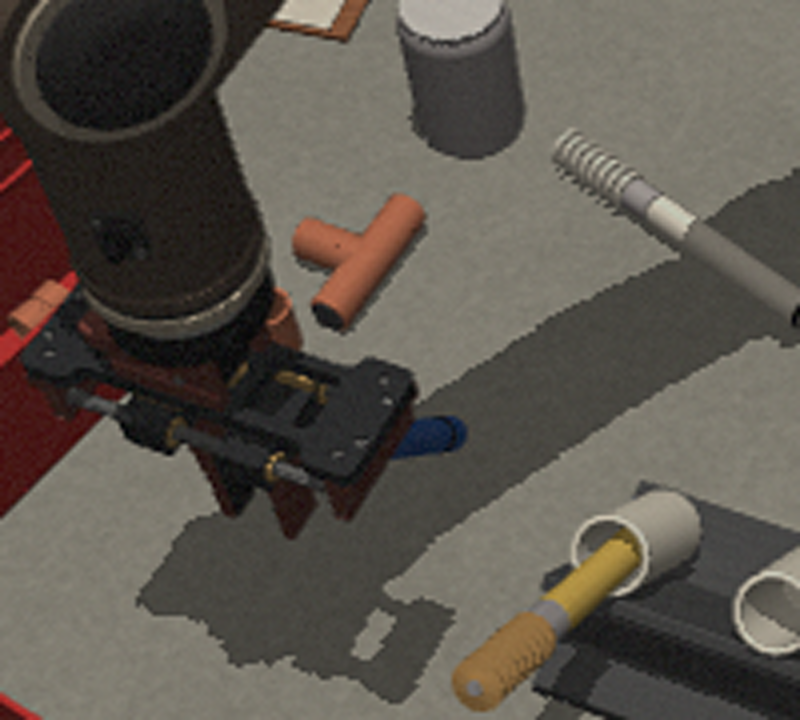

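View pics/top15c.png

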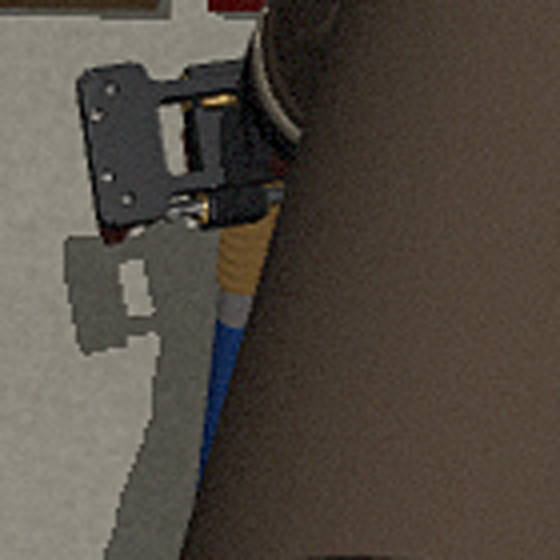

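Run:
```python
from h import *
for z in(.004,.008,.012):print(onz("scene",[194.8,208.8],z))
for z in (.08,.1,.12):print(z,onz("top",[320+247/4,60+245/4],z))
```

```text
[ 0.4981493  -0.21473226]
[ 0.50014397 -0.21256166]
[ 0.50213864 -0.21039106]
0.08 [ 0.6440564  -0.21980093]
0.1 [ 0.63960327 -0.2147902 ]
0.12 [ 0.63515014 -0.20977947]
```

>>> {"op": "apply_moves", "data": {"series": [[[0,0,20],0],[[0,0,45],0],[[0,0,45],0],[[0,0,45],0],[[0,0,45],0]]}}

```text
t: 18.48
tool_pos: [0.6533, -0.1962, 0.3026]
eef_rot: [-0.457, -0.539, 0.54, 0.457]
force: [0.5, 0.1, -1.3]
grip_width: 0.026
```

>>> {"op": "apply_moves", "data": {"series": [[[10,45,0],0],[[15,55,0],0],[[15,55,0],0],[[15,55,0],0],[[15.5,51.5,0],0]]}}

```text
t: 19.1
tool_pos: [0.7244, 0.0671, 0.3012]
eef_rot: [-0.457, -0.54, 0.54, 0.457]
force: [0.5, 0.3, -1.2]
grip_width: 0.0258
```

Run:
```python
from h import *
snap("16");crop("scene","16",150,180,370,350,3.6);crop("top","16",180,40,360,230,3.1)
s=arm.read_state();print(s['t'],s['tool_pos'],s['force'],s['grip_width'],s['qpos'])
print(proj("scene",s['tool_pos']+[-.154,-.0165,-.0926]),proj("top",s['tool_pos']+[-.154,-.0165,-.0926]))
```

```text
19.2 [0.72450741 0.07478957 0.29942383] [-0.53881802  0.50443978 -2.08543407] 0.02594284276653329 [-0.33462024  0.55273199  0.30101502  1.13374679 -0.16107395  1.47843501
  1.68547162]
[[272.93998889 234.88944164]] [[242.2945152  144.28809226]]
```

View pics/scene16c.png

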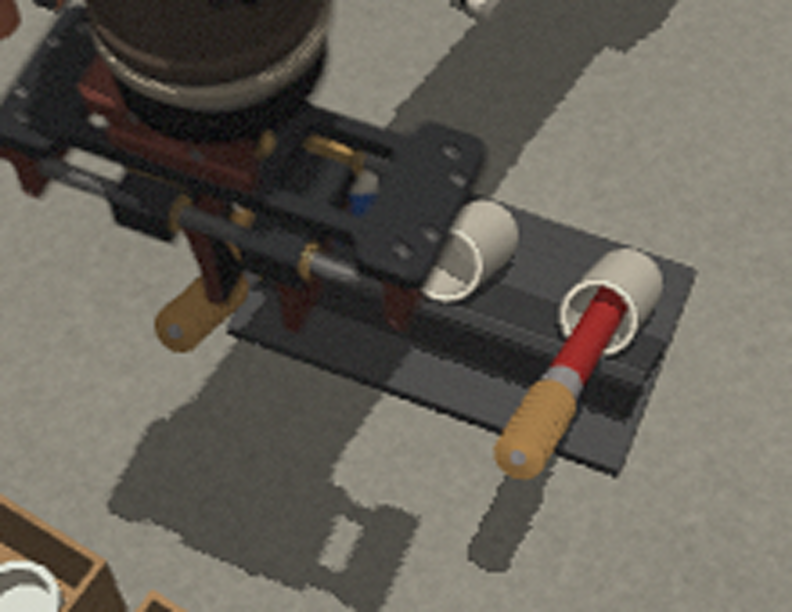

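View pics/top16c.png

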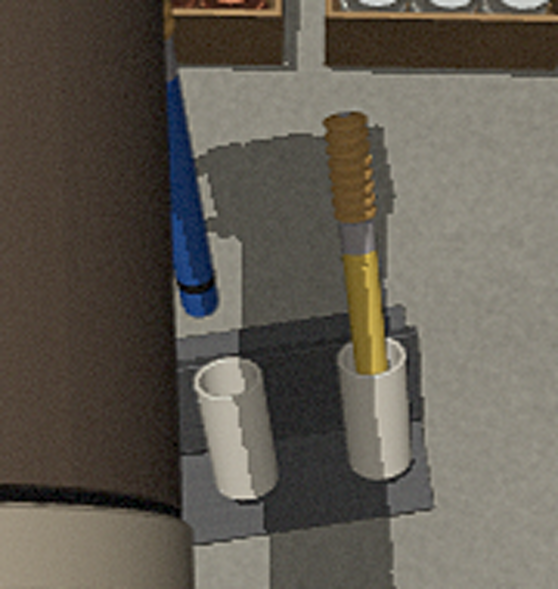

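>>> {"op": "apply_moves", "data": {"series": [[[0,0,0],0],[[0,0,0],0]]}}

```text
t: 19.45
tool_pos: [0.7244, 0.0634, 0.3007]
eef_rot: [-0.458, -0.539, 0.539, 0.457]
force: [0.7, -0.0, -2.6]
grip_width: 0.026
```

Run:
```python
from h import *
snap("17");crop("scene","17",230,200,310,280,7);crop("top","17",200,50,300,200,4)
s=arm.read_state();print(s['t'],s['tool_pos'],s['force'],s['grip_width'])
print(proj("scene",s['tool_pos']+[-.154,-.0165,-.0926]),proj("top",s['tool_pos']+[-.154,-.0165,-.0926]))
```

```text
19.55 [0.72453755 0.06359886 0.30072058] [-0.08618883  0.0220005  -1.62200255] 0.026160727341977448
[[267.9332096  231.93716501]] [[248.56541833 144.26436423]]
```

View pics/top17c.png

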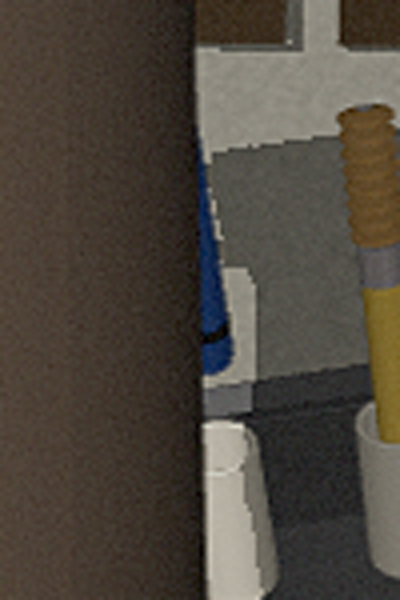

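View pics/scene17c.png

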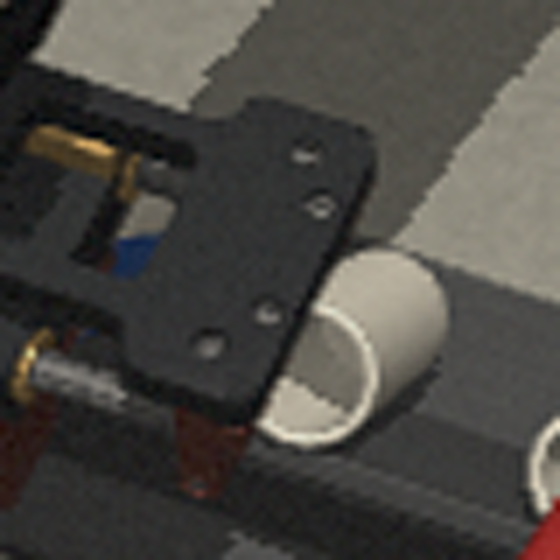

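>>> {"op": "apply_moves", "data": {"series": [[[-3,4,-25],0],[[0,4,-25],0],[[0,0,-20],0],[[0,0,-10],0],[[0,0,0],0]]}}

```text
t: 20.18
tool_pos: [0.7215, 0.0729, 0.2198]
eef_rot: [-0.457, -0.539, 0.54, 0.457]
force: [0.9, -0.1, -1.1]
grip_width: 0.0259
```

Run:
```python
from h import *
snap("18");crop("scene","18",190,200,310,320,6);crop("top","18",200,50,320,200,4)
s=arm.read_state();print(s['t'],s['tool_pos'],s['force'],s['grip_width'])
print(proj("scene",s['tool_pos']+[-.149,-.0225,-.097]),proj("top",s['tool_pos']+[-.149,-.0225,-.097]))
```

```text
20.275 [0.72217649 0.07316803 0.22109328] [-0.32229169  0.02276704 -1.99276876] 0.025894332105094203
[[269.446176   255.99526051]] [[249.82015078 149.7692583 ]]
```

View pics/top18c.png

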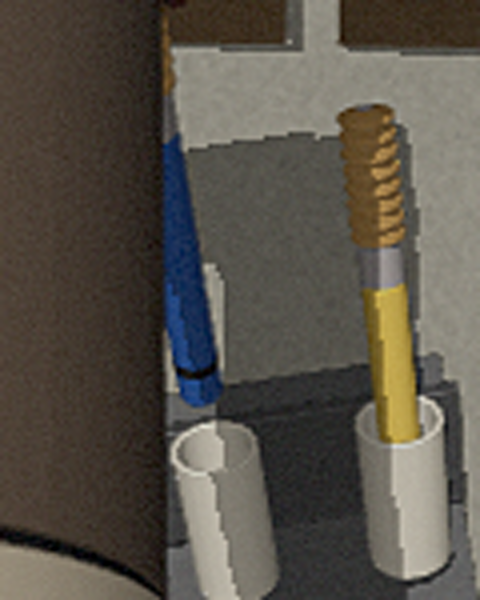

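View pics/scene18c.png

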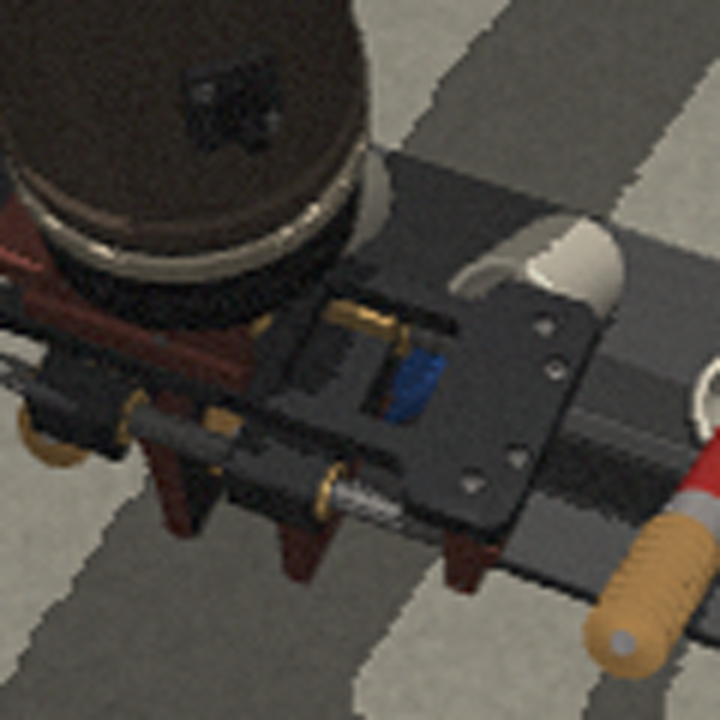

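Run:
```python
from h import *
b0=np.array([.5732,.0507])
for zb in(.11,.124,.138):
    b=np.r_[onz("top",[250.3,148.8],zb),zb]
    for e in(36,40,44,48,52):
        r=np.radians(e);p=b+.156*np.array([np.cos(r)*.986,np.cos(r)*.165,np.sin(r)])
        g=b+.205*np.array([np.cos(r)*.986,np.cos(r)*.165,np.sin(r)])
        print(zb,e,b.round(4),proj("top",p).round(1),g.round(3))
```

```text
0.11 36 [0.5772 0.0507 0.11  ] [[236.5  71.5]] [0.741 0.078 0.23 ]
0.11 40 [0.5772 0.0507 0.11  ] [[236.6  73.6]] [0.732 0.077 0.242]
0.11 44 [0.5772 0.0507 0.11  ] [[236.7  76.2]] [0.723 0.075 0.252]
0.11 48 [0.5772 0.0507 0.11  ] [[237.   79.2]] [0.712 0.073 0.262]
0.11 52 [0.5772 0.0507 0.11  ] [[237.3  82.7]] [0.702 0.072 0.272]
0.124 36 [0.5751 0.0498 0.124 ] [[236.3  70. ]] [0.739 0.077 0.244]
0.124 40 [0.5751 0.0498 0.124 ] [[236.3  72.1]] [0.73  0.076 0.256]
0.124 44 [0.5751 0.0498 0.124 ] [[236.5  74.7]] [0.721 0.074 0.266]
0.124 48 [0.5751 0.0498 0.124 ] [[236.7  77.8]] [0.71  0.072 0.276]
0.124 52 [0.5751 0.0498 0.124 ] [[237.   81.3]] [0.7   0.071 0.286]
0.138 36 [0.573  0.0488 0.138 ] [[236.   68.4]] [0.737 0.076 0.258]
0.138 40 [0.573  0.0488 0.138 ] [[236.   70.6]] [0.728 0.075 0.27 ]
0.138 44 [0.573  0.0488 0.138 ] [[236.2  73.2]] [0.718 0.073 0.28 ]
0.138 48 [0.573  0.0488 0.138 ] [[236.4  76.3]] [0.708 0.071 0.29 ]
0.138 52 [0.573  0.0488 0.138 ] [[236.7  79.9]] [0.697 0.07  0.3  ]
```

```bash
python3 - <<'E'
from h import *
b=np.array([.502,-.2125,.009])
for e in(38,42,46,50,54):
    r=np.radians(e);d=np.array([np.cos(r)*.986,np.cos(r)*.165,np.sin(r)])
    print(e,proj("top",[b+.155*d,b+.175*d]).round(1).tolist(),(b+.205*d).round(3))
E
python3 - <<'E'
import cv2
a=cv2.imread("pics/top18.png")[55:175,225:275];cv2.imwrite("pics/z.png",cv2.resize(a,None,fx=6,fy=5,interpolation=cv2.INTER_CUBIC))
E
```

```text
38 [[371.1, 129.0], [371.3, 120.0]] [ 0.661 -0.186  0.135]
42 [[372.6, 131.6], [373.0, 122.9]] [ 0.652 -0.187  0.146]
46 [[374.1, 134.6], [374.7, 126.2]] [ 0.642 -0.189  0.156]
50 [[375.5, 138.0], [376.4, 130.0]] [ 0.632 -0.191  0.166]
54 [[377.0, 141.7], [378.1, 134.2]] [ 0.621 -0.193  0.175]
```

View pics/z.png

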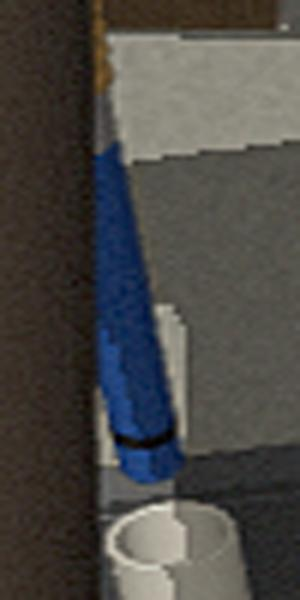

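```bash
python3 - <<'E'
from h import *
# shot15: plate left piece corners top crop (78,75),(100,235),(150,65)... plate center line v
for z in(.16,.2,.24,.28): print(z,proj("top",[.656,-.196,z]),proj("top",[.656-.089*.165,-.196+.089*.986,z]).round(1), onz("top",[320+110/4,60+150/4],z).round(3))
# lookups in shot 6: TCP .5644 -.2098 .0657 ; shot13
E
python3 - <<'E'
import cv2
a=cv2.imread("pics/top13.png")[130:240,340:450];cv2.imwrite("pics/z.png",cv2.resize(a,None,fx=5,fy=5,interpolation=cv2.INTER_CUBIC))
E
```

```text
0.16 [[379.95876493 105.52353076]] [[333.4 112.4]] [ 0.67  -0.134]
0.2 [[385.51749741  99.8141969 ]] [[336.4 107.1]] [ 0.659 -0.128]
0.24 [[391.71617477  93.44758027]] [[339.8 101.2]] [ 0.648 -0.121]
0.28 [[398.67205648  86.30324455]] [[343.6  94.5]] [ 0.637 -0.115]
```

View pics/z.png

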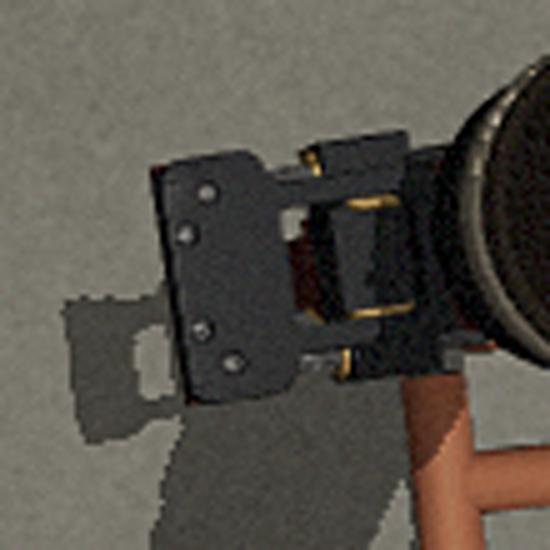

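Run:
```python
from h import *
for z in(.28,.31,.34,.37): print(z,proj("top",[.5012,-.2212,z]).round(1),proj("top",[.5012-.0147,-.2212+.0878,z]).round(1), onz("top",[374,186],z).round(4))
```

```text
0.28 [[413.4 183.5]] [[358.  191.7]] [ 0.4961 -0.1587]
0.31 [[419.9 182.2]] [[361.9 190.8]] [ 0.4941 -0.1517]
0.34 [[427.1 180.7]] [[366.1 189.8]] [ 0.4922 -0.1447]
0.37 [[435.1 179.1]] [[370.9 188.7]] [ 0.4903 -0.1377]
```

```bash
python3 - <<'E'
from h import *
for zb in(.11,.13,.15):
  b=np.r_[onz("top",[250,146.8],zb),zb]
  for e in(40,44,48,52,56):
    r=np.radians(e);d=np.array([np.cos(r)*np.cos(.12),np.cos(r)*np.sin(.12),np.sin(r)])
    print(zb,e,"top155",proj("top",b+.155*d)[0].round(1),"scene 0,70,155,205,240",[proj("scene",b+k*d)[0].round(0).tolist() for k in(0,.07,.155,.205,.24)],(b+.205*d).round(3))
E
python3 - <<'E'
import cv2
a=cv2.imread("pics/scene18.png")[235:310,200:290];cv2.imwrite("pics/z.png",cv2.resize(a,None,fx=8,fy=8,interpolation=cv2.INTER_CUBIC))
E
```

```text
0.11 40 top155 [239.4  71.5] scene 0,70,155,205,240 [[268.0, 263.0], [255.0, 273.0], [238.0, 288.0], [226.0, 298.0], [217.0, 306.0]] [0.737 0.07  0.242]
0.11 44 top155 [239.4  74. ] scene 0,70,155,205,240 [[268.0, 263.0], [256.0, 271.0], [240.0, 283.0], [228.0, 291.0], [220.0, 297.0]] [0.728 0.069 0.252]
0.11 48 top155 [239.4  77. ] scene 0,70,155,205,240 [[268.0, 263.0], [257.0, 269.0], [241.0, 277.0], [231.0, 283.0], [223.0, 288.0]] [0.717 0.068 0.262]
0.11 52 top155 [239.5  80.5] scene 0,70,155,205,240 [[268.0, 263.0], [258.0, 266.0], [243.0, 272.0], [233.0, 275.0], [226.0, 278.0]] [0.707 0.067 0.272]
0.11 56 top155 [239.7  84.4] scene 0,70,155,205,240 [[268.0, 263.0], [258.0, 264.0], [245.0, 266.0], [236.0, 267.0], [229.0, 268.0]] [0.695 0.065 0.28 ]
0.13 40 top155 [239.1  69.3] scene 0,70,155,205,240 [[268.0, 256.0], [255.0, 267.0], [238.0, 281.0], [226.0, 291.0], [216.0, 299.0]] [0.734 0.069 0.262]
0.13 44 top155 [239.1  71.9] scene 0,70,155,205,240 [[268.0, 256.0], [256.0, 264.0], [239.0, 276.0], [228.0, 284.0], [219.0, 290.0]] [0.725 0.068 0.272]
0.13 48 top155 [239.1  75. ] 
[... 494 characters left out ...]
.0], [255.0, 260.0], [237.0, 274.0], [225.0, 284.0], [215.0, 291.0]] [0.731 0.067 0.282]
0.15 44 top155 [238.8  69.7] scene 0,70,155,205,240 [[268.0, 250.0], [256.0, 257.0], [239.0, 269.0], [227.0, 276.0], [218.0, 282.0]] [0.721 0.066 0.292]
0.15 48 top155 [238.8  72.8] scene 0,70,155,205,240 [[268.0, 250.0], [257.0, 255.0], [241.0, 263.0], [230.0, 268.0], [221.0, 272.0]] [0.711 0.065 0.302]
0.15 52 top155 [238.9  76.5] scene 0,70,155,205,240 [[268.0, 250.0], [257.0, 253.0], [243.0, 257.0], [232.0, 260.0], [224.0, 262.0]] [0.7   0.064 0.312]
0.15 56 top155 [239.1  80.6] scene 0,70,155,205,240 [[268.0, 250.0], [258.0, 250.0], [245.0, 251.0], [235.0, 251.0], [228.0, 252.0]] [0.689 0.062 0.32 ]
```

View pics/z.png

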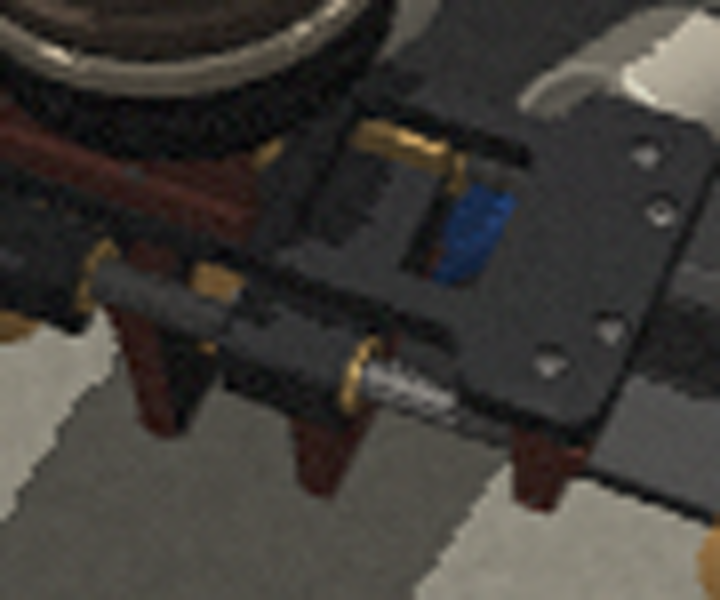

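>>> {"op": "apply_moves", "data": {"series": [[[0,0,8],0],[[-10,-1.7,-10],0],[[-10,-1.7,-10],0],[[-8,-1.3,-8],0],[[0,0,0],0]]}}

```text
t: 20.9
tool_pos: [0.6933, 0.0689, 0.2003]
eef_rot: [0.457, 0.54, -0.54, -0.457]
force: [0.5, -0.5, -1.5]
grip_width: 0.0261
```

Run:
```python
from h import *
snap("19");crop("scene","19",190,200,310,320,6);crop("top","19",215,60,315,190,4.5)
s=arm.read_state();print(s['t'],s['tool_pos'],s['force'],s['grip_width'])
```

```text
21.0 [0.69421601 0.06907652 0.20080921] [-0.55674602  0.71017775 -1.52412335] 0.02581508549859355
```

View pics/top19c.png

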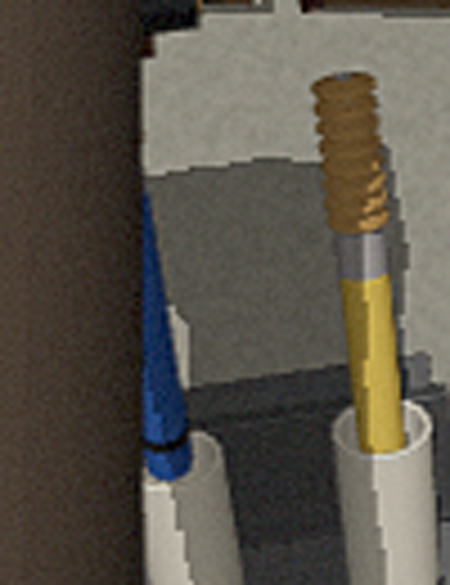

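View pics/scene19c.png

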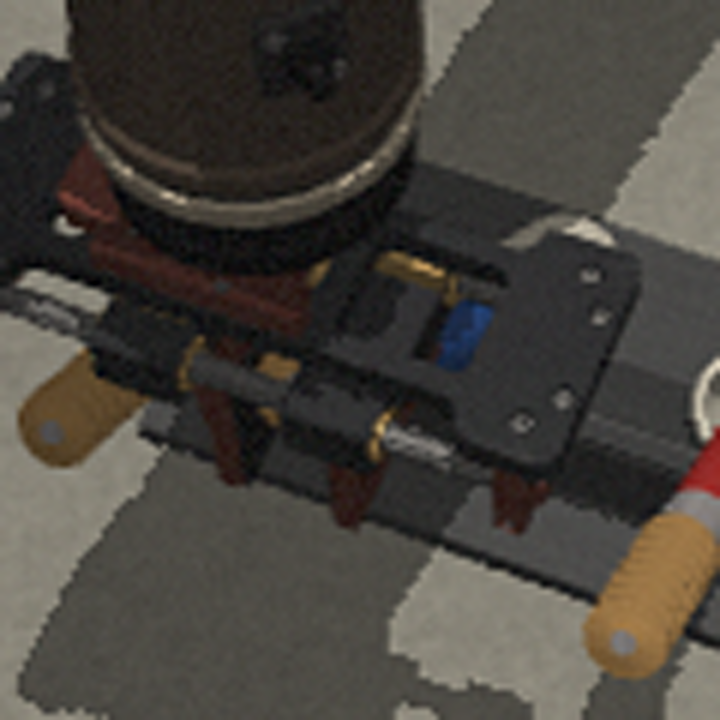

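>>> {"op": "apply_moves", "data": {"series": [[[-5,-3,-5],0],[[-6,-1.5,-6],0],[[-6,-1,-6],0],[[0,0,0],0]]}}

```text
t: 21.5
tool_pos: [0.6758, 0.0633, 0.1824]
eef_rot: [-0.456, -0.539, 0.54, 0.457]
force: [-0.0, -0.1, -0.8]
grip_width: 0.0261
```

Run:
```python
from h import *
snap("20");crop("top","20",215,60,315,190,4.5)
s=arm.read_state();print(s['t'],s['tool_pos'],s['force'],s['ft_torque'],s['grip_width'])
```

```text
21.6 [0.67677153 0.06352631 0.1831738 ] [-0.72008105  0.91404769 -1.64378739] [ 0.07446831 -0.08655761 -0.00863848] 0.026273585427335027
```

View pics/top20c.png

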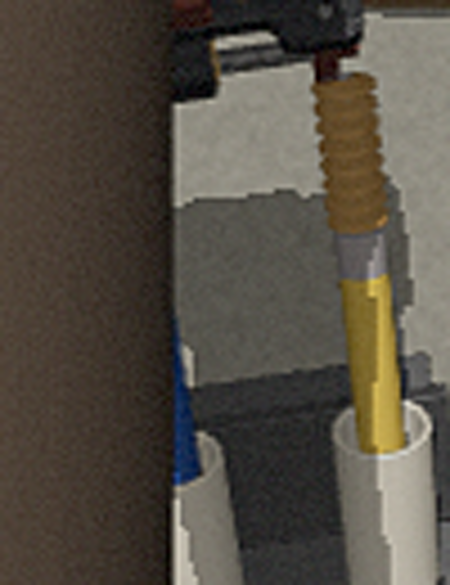

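Run:
```python
from h import *
t=np.array([.7222,.0732,.2211])
for w in(.06,.075,.085):
  for z in(.24,.26,.28,.30):
    print(w,z,proj("scene",[t[0]-w*.165,t[1]+w*.986,z]).round(1))
```

```text
0.06 0.24 [[265.5 305.1]]
0.06 0.26 [[265.2 300. ]]
0.06 0.28 [[265.  294.6]]
0.06 0.3 [[264.7 289. ]]
0.075 0.24 [[273.8 308.3]]
0.075 0.26 [[273.7 303.1]]
0.075 0.28 [[273.6 297.8]]
0.075 0.3 [[273.5 292.2]]
0.085 0.24 [[279.4 310.4]]
0.085 0.26 [[279.4 305.2]]
0.085 0.28 [[279.4 299.9]]
0.085 0.3 [[279.4 294.4]]
```

>>> {"op": "apply_moves", "data": {"series": [[[-8,-1.3,-8],0],[[-8,-1.3,-8],0],[[-6,-1,-6],0],[[0,0,0],0]]}}

```text
t: 22.1
tool_pos: [0.6539, 0.0597, 0.1605]
eef_rot: [-0.456, -0.54, 0.54, 0.457]
force: [0.8, 0.4, -1.8]
grip_width: 0.0258
```

Run:
```python
from h import *
snap("21");crop("scene","21",190,200,310,320,6)
s=arm.read_state();print(s['t'],s['tool_pos'],s['force'],s['ft_torque'],s['grip_width'])
```

```text
22.2 [0.65486882 0.05987436 0.16124233] [-0.03717187 -0.5052031  -2.16025643] [ 0.05437132 -0.15046397  0.01122868] 0.025672415144958882
```

View pics/scene21c.png

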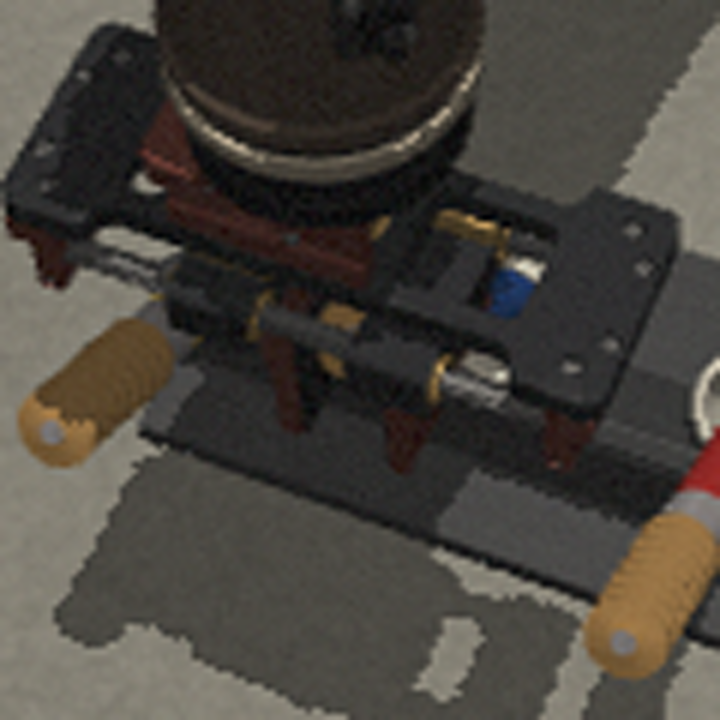

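View pics/top21.png

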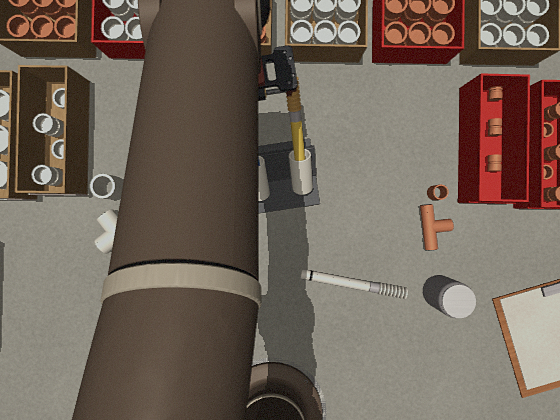

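>>> {"op": "apply_moves", "data": {"series": [[[-6,-1,-6],0],[[-6,-1,-6],0],[[-3,-0.5,-3],0],[[0,0,0],0]]}}

```text
t: 22.7
tool_pos: [0.6393, 0.0573, 0.1457]
eef_rot: [-0.457, -0.54, 0.54, 0.457]
force: [0.4, -0.5, -1.8]
grip_width: 0.026
```

>>> {"op": "apply_moves", "data": {"series": [[[-4,-0.7,-4],0],[[-3,-0.5,-3],0],[[0,0,0],0]]}}

```text
t: 23.08
tool_pos: [0.6398, 0.0572, 0.1441]
eef_rot: [0.46, 0.544, -0.536, -0.453]
force: [12.1, 2.4, 13.5]
grip_width: 0.026
```

>>> {"op": "apply_moves", "data": {"series": [[[4,0.7,4],0],[[1.5,0.2,1.5],0],[[0,0,0],0]]}}

```text
t: 23.45
tool_pos: [0.6385, 0.0571, 0.1445]
eef_rot: [0.457, 0.54, -0.54, -0.457]
force: [2.3, 0.6, 1.0]
grip_width: 0.0259
```

>>> {"op": "apply_moves", "data": {"series": [[[0,0,0],0],[[0,0,0],0],[[0,0,0],0],[[0,0,0],0]], "fingers": -0.4}}

```text
t: 23.95
tool_pos: [0.638, 0.057, 0.1444]
eef_rot: [-0.457, -0.54, 0.54, 0.457]
force: [-0.5, -0.0, 0.4]
grip_width: 0.0604
```

Run:
```python
from h import *
snap("22");crop("scene","22",190,200,310,320,6)
s=arm.read_state();print(s['t'],s['tool_pos'],s['force'],s['ft_torque'],s['grip_width'])
```

```text
24.05 [0.63808315 0.05695831 0.14449076] [ 0.23165976 -0.90899273  0.83839842] [ 0.05457069  0.0051007  -0.03959382] 0.061345314114490755
```

View pics/scene22c.png

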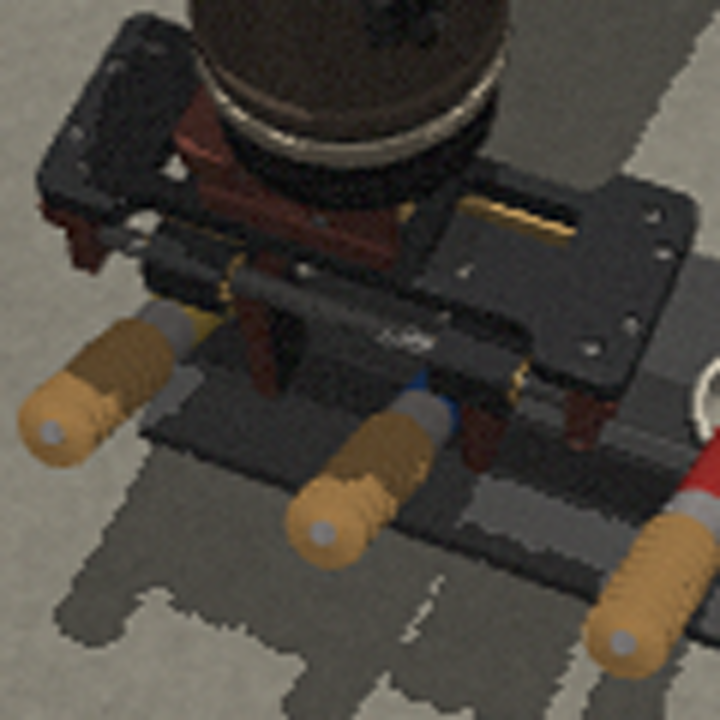

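>>> {"op": "apply_moves", "data": {"series": [[[0,0,30],0],[[0,0,45],0],[[0,0,45],0],[[0,0,45],0],[[-10,30,20],0]]}}

```text
t: 24.68
tool_pos: [0.6294, 0.0842, 0.3327]
eef_rot: [0.459, 0.539, -0.538, -0.457]
force: [0.0, -0.1, -0.1]
grip_width: 0.0614
```

>>> {"op": "apply_moves", "data": {"series": [[[-20,50,0],0],[[-20,50,0],0],[[-20,50,0],0],[[-20,50,0],0],[[-20,40,0],0]]}}

```text
t: 25.3
tool_pos: [0.527, 0.3292, 0.3295]
eef_rot: [0.456, 0.54, -0.54, -0.457]
force: [-0.8, 0.8, 0.3]
grip_width: 0.0613
```

>>> {"op": "apply_moves", "data": {"series": [[[-20,40,0],0],[[-20,40,0],0],[[0,0,0],0],[[0,0,0],0]]}}

```text
t: 25.8
tool_pos: [0.4886, 0.4064, 0.3295]
eef_rot: [-0.457, -0.54, 0.54, 0.457]
force: [0.1, -0.4, 0.9]
grip_width: 0.0613
```

Run:
```python
from h import *
snap("23");crop("scene","23",180,205,360,325,4.4);crop("top","23",180,65,330,230,3.6)
s=arm.read_state();print(s['t'],s['tool_pos'],s['force'])
```

```text
25.9 [0.48925146 0.40553001 0.32971871] [ 0.11859427 -0.02021542  0.15578607]
```

View pics/scene23c.png

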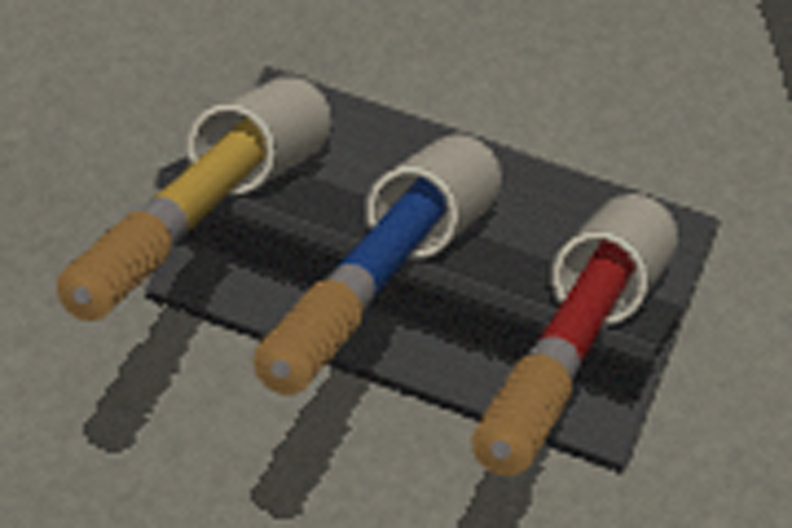

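View pics/top23c.png

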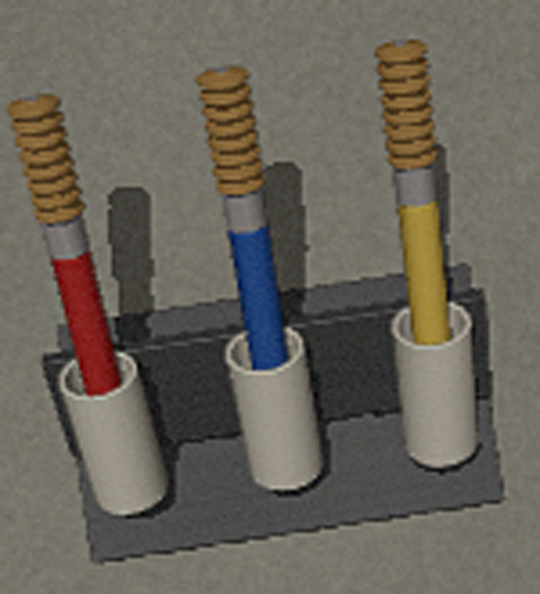

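Both views show the blue brush standing handle down, bristles up. It sits at the same height and angle as the red and yellow ones, which are at the same pixels as at the start.

```bash
python3 -c "
from rig import arm
print(arm.job_done())"
```

```text
the job is handed in; nothing more can be done
None
```

The blue brush is back in the middle socket, handle first and bristles up. I let go of it and handed the job in at about 26 s.

**What I did**
1. I pulled the brush out, laid it flat on the bench and regripped it loosely by the bristle head, so the handle swung down.
2. I tilted it against the bench to about 50 degrees, then slid it down the socket line until it met the bottom with about 18 N.
3. I backed off, opened the fingers and moved clear.

**Last checks**
- **Blue brush:** in both cameras it sticks out as far, and at the same angle, as the other two.
- **Red and yellow brushes:** they are at the same pixels as in the first pictures.
- **Robot:** the gripper was well clear of everything, with wrist force near zero.

**What disagreed or failed**
- **First grasp:** it closed on nothing. The fingertips turned out to be about 20 to 40 mm higher than the reported tool position, so I lowered my later grasps to suit.
- **First regrip on the bench:** it pinched only the top of the bristles, so I reopened and went lower.
- **Tilting:** the brush slid deeper between the fingers, so it ended up steeper than the arm readings implied (about 43 degrees). I went by the pictures for the insertion.

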